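Seat the keyed column in the lamp foot and hold it down

TASK

Put this restored porcelain lamp back together: lift its upper column out of the wooden stand, push the brass stem upright into the brass hub of the lamp foot, and turn the column until the key slips into the keyway and the column sits fully home on the grey cushion ring. Then keep pressing straight down with about 10 to 15 N so the ring stays clearly squeezed while the joint takes, and finish still gripping the column and pressing. Never ram or tip the porcelain over, and leave the glue bottle, spray can and micromotor where they stand.

Things in the scene. Friction and masses are not known exactly. Their poses are not given: they have to be found in the camera images.
- column_mid (a point): Loose upper column of the lamp: white porcelain, gilt lines, 180 mm tall over all, 0.28 to 0.44 kg, upright in the stand, stem down. Point on its axis, half-way up; z up along the axis, x towards the side with the key (blue tape strip on the belly). From here: flange underside at -56 mm, widest belly (55 mm) at -12, top of the brass nipple at +90.
- column_grip (a point): The place to grip the column: on its axis, 56 mm above column_mid, same axes; middle of a plain round sleeve, 32 mm in diameter, reaching 24 mm up and 24 mm down from here. A 42 mm wide collar begins just below the sleeve; a 10 mm thick nipple stands 10 mm above it.
- stem_tip (a point): Lowest point of the column's brass stem, on the axis, 90 mm below column_mid, same axes. Stem 22 mm in diameter, 34 mm long below the flange, last 6 mm tapered to 12 mm. One key, 6 mm wide, 5 mm proud, on the +x side, from the flange down to 12 mm above the tip: the round end enters the hub 12 mm before the key meets the hub's face.
- column: The same column; origin on its axis at the underside of its flange, 56 mm below column_mid; same axes.
- hub_mouth (a point): Centre of the top face of the brass hub in the lamp foot, 105 mm above the table. z up, x towards the keyway (blue tape strip on that side of the foot). Bore 24 mm in diameter, 45 mm deep; keyway 8 mm wide, open at the top: the key drops in when the column's x is within about 4 degrees of this x; ease the press while turning, and centre the key once in.
- cushion (a joint): Grey cushion ring round the hub, 37 to 53 mm in diameter, its free top 5 mm above hub_mouth; the column's flange lands on it (stem tip then 29 mm below hub_mouth). Value: how far it is squeezed, in m, 0 to 0.004. Gives from 3.5 N, then 1 mm per 3.5 N (17.5 N at 4 mm, then solid); the column's weight counts.
- foot: The lamp foot: white porcelain with flowers on a 184 mm round cork pad, stuck fast to the table; origin on the hub's axis at the table, 105 mm below hub_mouth; same axes.
- stand: Wooden block 100 x 100 x 48 mm, fixed to the table, origin at the centre of its underside. The column's flange rests on its top, with the stem hanging freely in a 37 mm wide hole, 42 mm deep.
- glue: White glue bottle with a pointed nozzle, 37 mm diameter, 112 mm tall, loose; origin under its centre. Bystander.
- spray_can: Dark blue spray can, 65 mm diameter, 152 mm tall, loose; origin under its centre. Bystander.
- micromotor: Pink micromotor control box, 150 x 115 x 90 mm, loose; origin under its centre. Bystander.

How it is judged:
By the outcome, as a careful person would: the job done as asked, in the order asked, and still so for the second after the job is handed in, while the arm keeps its last pose, push and grip.
It also fails if it takes over 48 s, if anything falls off the work surface, if the arm or the gripper's body presses on something with over 40 N, if the wrist force passes 120 N, or if a joint passes its speed limit or range.

ROBOT

A 7-joint arm with a two-finger parallel gripper is mounted at the origin on the work surface. World frame = base frame: x ahead of the robot, y to its left, z up, the work surface at z = 0. Lengths are in m, angles in rad, forces in N, time in s.
With the tool pointing down it reaches from about 0.4 to 0.85 m from the base axis. Payload 10.4 kg.
Tool frame: the origin (TCP) lies where the fingers leave the gripper's body, on its centre line; the fingertips stand 70 mm ahead of it and the grasp point (between the pads) lies r.grip_depth ahead of it (r.grip_depth is the distance from the TCP to the grasp point, in m); z points along the fingers, y is the direction in which the jaws open and shut (so a half turn about z gives the same grasp; the last joint's range is limited). The gripper opens to 87 mm and grips with 3 to 60 N. Pads are 19 mm wide; open, the fingers measure 117 mm over their backs; the gripper's body (75 mm by 190 mm) begins 51 mm behind the grasp point.
Start: joints at [-1.126, 0.332, -0.065, 1.46, 0.022, 1.35, -0.088], TCP at [0.282, 0.558, 0.292] pointing down, gripper open.
Joint ranges: [-2.6, 2.6], [-0.5, 2.12], [-1.47, 1.34], [0.16, 2.42], [-1.27, 4.41], [0.06, 2.06], [-2.6, 2.6]. Speed limits (rad/s): [2.22, 2.22, 2.79, 2.79, 3.14, 3.14, 3.14].

INTERFACE

Orientations are given as a unit quaternion [x, y, z, w].
In Python, from bench import monitor, viewer, workorder, nets, r gives the robot as it stands.
- The arm moves only by the tool drive_tool, never from a script. Its argument "plan" is a list of rows, each an object of numbers: "rx", "ry", "rz": the turn, a rotation vector about the tool's x, y, z in units of 360 degrees (1.0 is 360 degrees); "x", "y", "z": the shift along the tool's x, y, z in units of 1000 mm (1.0 is 1000 mm); "fingers": the opening, from 0 (shut) to 1 (fully open). In form: [{"rx": .., "ry": .., "rz": .., "x": .., "y": .., "z": .., "fingers": ..}, ...]. A call has 1 to 12 rows; each row is the pose to reach, as a shift and turn from the pose commanded when the call began, along the tool's axes at that moment, turning the shorter way round; what a row does not reach only later rows make up. A row lasts 1/8 s, in which the tool goes at most 62.5 mm and 10.7 degrees, less where a joint would pass 70% of its speed; a pose out of reach is approached as far as the arm can. A call with a number of a shift or a turn outside -1 to 1 is refused whole. A call with a gripper value outside its range is refused whole. The fingers move at their own pace and stop on an object; "squeeze" is the grip in N (left out, the last holds). Time passes only in rows, so rows that repeat a pose let the fingers close. It gives the time, the measured TCP pose, the force and the opening at its end, in the units of the state.
- monitor.read_state(): the state, without advancing time (a new reading comes with each control period).
- viewer.camera(name): name is "side" or "top" or "wrist"; returns a dict with "color" (420x560x3 uint8, red, green, blue), "depth" (420x560 float32, m along the optical axis (not along the pixel's ray), 0 where there is no reading), "camera_matrix" (3x3 intrinsics, pixels), "D" ([k1, k2, p1, p2, k3] as OpenCV has them; the pictures are not rectified), "xyz" and "rotation" of the camera in the world. Camera axes: x right, y down, z forward; pixel columns grow to the right and rows downward; lengths in m; the calibration is good to about 2 mm. A picture is of the moment at which its call begins.
- workorder.close_job(): hands the job in, once; it reports no verdict.
Trained networks look in the newest picture that a camera, given by its name, has taken for a name from the list of things; names that differ only in an ending like _2 or _b are one class to them, and where a whole thing is asked for, a point or a joint stands for the part that bears it (a point fixed in the world has none). Each returns a list of dicts, best first, with "confidence" (0 to 1); they miss things now and then, are a little off and sometimes report something else, mostly with a low value. They report only what shows in the picture. A call takes as long as a camera call.
- nets.find_in(label, camera): "centre" ([x, y, z] in m, in world coordinates, good to about 4 mm: the middle of the surface that is visible of it).
- nets.regions_of(label, camera): "region" (420x560 bool, what is visible of it).
The state is a dict: "time": time; "joint_positions": joint angles; "joint_vel": joint speeds; "joint_torque": joint torques, N m; "ee_pos": TCP position; "eef_rot": TCP orientation; "ft_force": force on the tool from outside, world axes, zero at the start; "torque": the same for the moment, N m; "width": finger opening in m.
Only numpy, scipy, OpenCV 4.12 (cv2) and the standard library are available. Lean on these libraries where they do the work, as an engineer would, in place of code of your own. Each camera call takes 0.05 s, during which the arm holds its last target.

## Working session

There is one attempt and no reset: what is moved stays moved. The work goes in short steps, Python scripts to look and compute and a tool call to move; the robot and the scene stay as the last step left them, time stands still between calls to the robot, and variables do not carry over. Pictures are saved under pics/ and viewed, and the job is handed in when it is done.

Besides the shell and the picture viewer there is one more tool, called after "Emit:" as name(argument=value, ...) on one line, values as JSON. drive_tool: Moves the arm, as the interface text tells. Its arguments: {"type":"object","properties":{"plan":{"type":"array","items":{"type":"object","properties":{"rx":{"type":"number","minimum":-1,"maximum":1},"ry":{"type":"number","minimum":-1,"maximum":1},"rz":{"type":"number","minimum":-1,"maximum":1},"x":{"type":"number","minimum":-1,"maximum":1},"y":{"type":"number","minimum":-1,"maximum":1},"z":{"type":"number","minimum":-1,"maximum":1},"fingers":{"type":"number"}}}},"squeeze":{"type":"number"}},"required":["plan"]}

```bash
mkdir -p pics; ls; python3 - <<'E'
from bench import monitor, viewer, workorder, nets, r
import cv2,numpy as np
s=monitor.read_state()
for k in s: print(k,np.round(s[k],4))
print(r.grip_depth, [a for a in dir(r) if a[0]!='_'])
for n in ("side","top","wrist"):
    c=viewer.camera(n)
    cv2.imwrite(f"pics/{n}1.png",c["color"][:,:,::-1])
    print(n,np.round(c["xyz"],3),np.round(c["rotation"],3).tolist(),np.round(c["camera_matrix"],1).tolist(),np.round(c["D"],4))
    for l in ("column_mid","column_grip","hub_mouth","foot","stand","glue","spray_can","micromotor","cushion"):
        try:
            print(l,[(np.round(d["centre"],3).tolist(),round(d["confidence"],2)) for d in nets.find_in(l,n)][:3])
        except Exception as e: print(l,e)
print(monitor.read_state()["time"])
E
```

```text
pics
time 0.0
joint_positions [-1.1256  0.3329 -0.0647  1.461   0.0216  1.3499 -0.0885]
joint_vel [-0.0014 -0.0002  0.0021 -0.0003  0.0009  0.0021 -0.0005]
joint_torque [-6.00000e-04 -6.23265e+01  2.38000e-02 -3.89884e+01 -6.16000e-02
  3.99000e-02  1.00000e-04]
ee_pos [0.2817 0.5576 0.2914]
eef_rot [ 2.318e-01  9.728e-01 -7.000e-04 -1.000e-04]
ft_force [-0.0045  0.3606  0.405 ]
torque [ 0.0355  0.0113 -0.0145]
width 0.0866
0.051 ['PlanningError', 'grip_depth']
side [ 0.215 -0.369  0.853] [0.884, -0.339, 0.116, -0.3] [[479.5, 0.0, 276.7], [0.0, 479.5, 205.8], [0.0, 0.0, 1.0]] [-0.0699  0.      0.      0.      0.    ]
column_mid [([0.551, -0.196, 0.128], 0.69)]
column_grip [([0.551, -0.19, 0.133], 0.62)]
hub_mouth [([0.476, 0.21, 0.034], 0.85), ([0.494, 0.239, 0.115], 0.25)]
foot [([0.481, 0.216, 0.035], 0.67)]
stand [([0.534, -0.203, 0.045], 0.95)]
glue [([0.401, -0.008, 0.069], 0.75)]
spray_can [([0.666, 0.36, 0.104], 0.64)]
micromotor [([0.767, 0.017, 0.068], 0.92)]
cushion [([0.494, 0.242, 0.114], 0.53)]
top [0.481 0.067 0.9  ] [-0.703, 0.708, -0.041, 0.052] [[381.6, 0.0, 282.4], [0.0, 381.6, 200.4], [0.0, 0.0, 1.0]] [0.002 0.    0.    0.    0.   ]
column_mid [([0.559, -0.173, 0.136], 0.88)]
column_grip [([0.555, -0.17, 0.134], 0.76), ([0.489, 0.225, 0.029], 0.61)]
hub_mouth [([0.492, 0.228, 0.028], 0.82), ([0.768, 0.036, 0.081], 0.28)]
foot [([0.492, 0.225, 0.029], 0.73)]
stand [([0.555, -0.166, 0.05], 0.69)]
glue [([0.409, 0.006, 0.067], 0.83)]
spray_can [([0.665, 0.361, 0.125], 0.97)]
micromotor [([0.771, 0.039, 0.079], 0.8)]
cushion [([0.493, 0.245, 0.111], 0.82)]
wrist [0.22  0.588 0.385] [0.845, 0.519, 0.066, 0.107] [[291.6, 0.0, 278.9], [0.0, 291.6, 209.1], [0.0, 0.0, 1.0]] [-0.0539  0.      0.      0.      0.    ]
column_mid []
column_grip []
hub_mouth []
foot []
stand []
glue []
spray_can []
micromotor []
cushion []
1.5
```

View images.

View pics/side1.png

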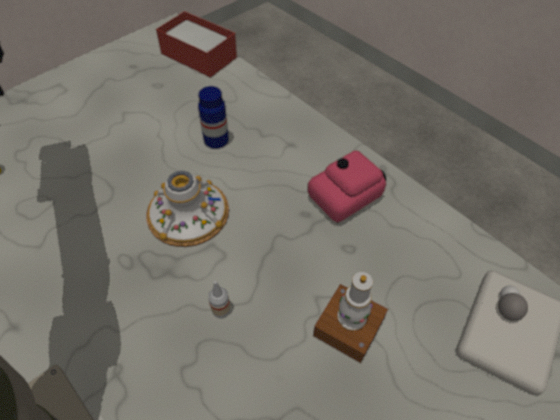

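View pics/top1.png

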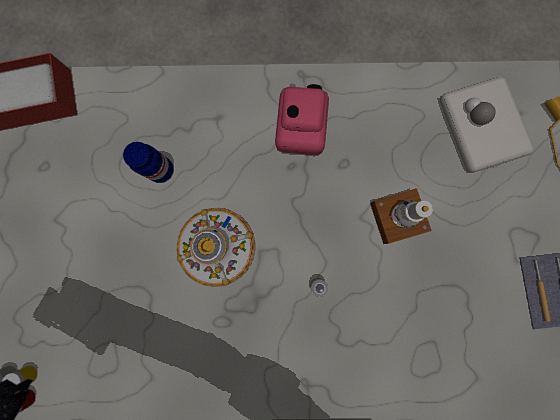

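View pics/wrist1.png

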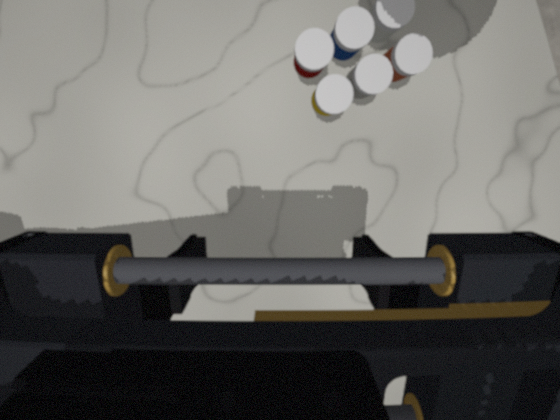

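```bash
python3 - <<'E'
from bench import viewer
import cv2,numpy as np,pickle
d={n:viewer.camera(n) for n in ("side","top")}
pickle.dump(d,open("cams1.pkl","wb"))
def crop(n,x0,y0,w,h,s):
    i=d[n]["color"][y0:y0+h,x0:x0+w,::-1]
    return cv2.resize(i,None,fx=s,fy=s,interpolation=cv2.INTER_CUBIC)
cv2.imwrite("pics/a.png",np.hstack([crop("side",300,260,100,100,4),crop("top",360,170,100,100,4)]))
cv2.imwrite("pics/b.png",np.hstack([crop("side",140,155,100,100,4),crop("top",168,198,100,100,4)]))
E
```

```text
(no output)
```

View pics/a.png

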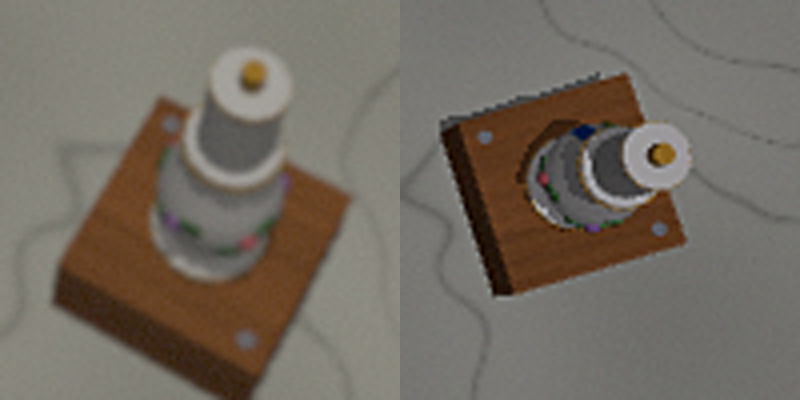

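View pics/b.png

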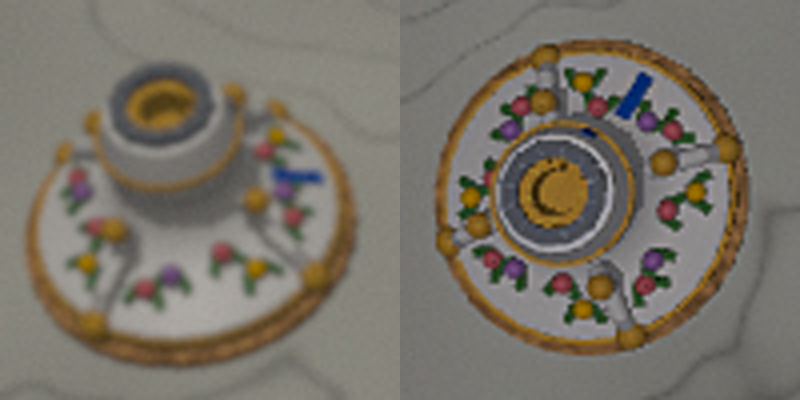

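```bash
cat >h.py <<'E'
import cv2,numpy as np
from scipy.spatial.transform import Rotation as R
def rays(c,px):
    u=cv2.undistortPoints(np.array(px,float).reshape(-1,1,2),c["camera_matrix"],np.array(c["D"]))[:,0]
    d=np.c_[u,np.ones(len(u))]
    q=np.array(c["rotation"]); M=R.from_quat(q).as_matrix() if q.size==4 else q
    return d@M.T
def onz(c,px,z):
    d=rays(c,px); o=np.array(c["xyz"]); z=np.broadcast_to(z,len(d))
    return o+d*((z-o[2])/d[:,2])[:,None]
def cloud(c,mask):
    v,u=np.nonzero(mask&(c["depth"]>0))
    return np.c_[u,v],np.array(c["xyz"])+rays(c,np.c_[u,v])*c["depth"][v,u][:,None]
def circ(p):
    A=np.c_[2*p,np.ones(len(p))]; s=np.linalg.lstsq(A,(p**2).sum(1),rcond=None)[0]
    return s[:2],np.sqrt(s[2]+s[:2]@s[:2])
E
python3 - <<'E'
from h import *
import pickle
d=pickle.load(open("cams1.pkl","rb"))
for n,boxc,boxf in (("side",(300,260),(140,155)),("top",(360,170),(168,198))):
    c=d[n]; im=c["color"].astype(int); r,g,b=im[...,0],im[...,1],im[...,2]
    def box(x0,y0,w=100):
        m=np.zeros(r.shape,bool); m[y0:y0+w,x0:x0+w]=1; return m
    gold=(r>1.6*b)&(r>110)&(g>0.55*r)
    blue=(b>1.8*r)&(b>60)
    bc,bf=box(*boxc),box(*boxf)
    # column top
    px,p=cloud(c,bc); 
    t=p[:,2]>0.178
    print(n,"coltop n",t.sum(),"zmed",np.median(p[t,2]),"mid",p[t].mean(0), "max z",p[:,2].max())
    num,lab,st,cen=cv2.connectedComponentsWithStats((gold&bc).astype(np.uint8))
    for i in range(1,num):
        if st[i,4]>=8: print("gold",cen[i],st[i,4],onz(c,[cen[i]],0.194))
    # cushion
    px,p=cloud(c,bf); k=(p[:,2]>0.1)&(p[:,2]<0.125)
    print("hub-ish",k.sum(),p[k].mean(0),np.median(p[k,2]))
    grey=k
    # outer boundary of hi region
    m=np.zeros(r.shape,np.uint8); m[px[k][:,1],px[k][:,0]]=1
    cs=max(cv2.findContours(m,cv2.RETR_EXTERNAL,cv2.CHAIN_APPROX_NONE)[0],key=len)[:,0]
    print("circ",circ(onz(c,cs,0.11)[:,:2]))
    # blue
    for nm,bx in (("col",bc),("foot",bf)):
        v,u=np.nonzero(blue&bx)
        print(nm,"blue",len(u))
        if len(u):
          for a,b_ in zip(u,v):
            D=c["depth"][b_,a]; q=np.array(c["xyz"])+rays(c,[[a,b_]])[0]*D
            print((int(a),int(b_)),im[b_,a],np.round(q,4))
E
```

```text
side coltop n 318 zmed 0.18327875536393412 mid [ 0.55892717 -0.18924069  0.18419526] max z 0.19564538188931446
gold [363.04545455 277.5       ] 22 [[ 0.55974157 -0.18859073  0.194     ]]
gold [331.375 299.875] 8 [[ 0.49548869 -0.18213518  0.194     ]]
gold [330.08333333 311.5       ] 36 [[ 0.48037811 -0.19414546  0.194     ]]
hub-ish 506 [0.49342044 0.23369099 0.10628284] 0.10655071431863306
circ (array([0.49235078, 0.23115504]), np.float64(0.030575912995214817))
col blue 0
foot blue 25
(209, 197) [ 54  70 111] [0.5425 0.2144 0.034 ]
(210, 197) [ 51  70 106] [0.5446 0.2139 0.0327]
(209, 198) [ 38  69 120] [0.5422 0.2148 0.0304]
(210, 198) [ 24  54 115] [0.5437 0.213  0.0307]
(211, 198) [ 35  61 117] [0.5458 0.2123 0.0296]
(212, 198) [ 51  67 120] [0.5486 0.2129 0.0267]
(213, 198) [ 51  72 123] [0.5488 0.2089 0.0303]
(214, 198) [ 58  77 122] [0.5509 0.2084 0.029 ]
(215, 198) [ 62  79 125] [0.554  0.2093 0.0256]
(216, 198) [ 66  86 127] [0.5548 0.2063 0.0277]
(217, 198) [ 57  76 123] [0.5578 0.2072 0.0243]
(218, 198) [ 62  81 125] [0.5607 0.2079 0.0212]
(209, 199) [ 57  72 120] [0.5411
[... 2794 characters left out ...]
24) [  8  44 110] [0.5431 0.21   0.0304]
(227, 224) [44 62 80] [0.5432 0.2079 0.0289]
(222, 225) [ 23  57 120] [0.5405 0.2182 0.0357]
(223, 225) [  0  37 108] [0.5408 0.2166 0.0316]
(224, 225) [  0  45 112] [0.5406 0.2139 0.0337]
(225, 225) [  0  39 108] [0.5408 0.212  0.0314]
(226, 225) [ 49  59 100] [0.5407 0.2097 0.0319]
(222, 226) [ 17  39 104] [0.5383 0.2183 0.035 ]
(223, 226) [  0  38 110] [0.5384 0.2163 0.0332]
(224, 226) [  0  40 111] [0.5384 0.214  0.033 ]
(225, 226) [ 36  57 116] [0.5384 0.2119 0.0321]
(224, 227) [19 40 99] [0.536  0.2136 0.0352]
(225, 227) [ 66  79 121] [0.5359 0.2112 0.0358]
(214, 231) [15 45 98] [0.5236 0.2236 0.1001]
(215, 231) [ 0 19 71] [0.5235 0.2211 0.1023]
```

```bash
python3 - <<'E'
from h import *
import pickle
T=R.from_quat([.2318,.9728,-.0007,-.0001]); p=np.array([.2817,.5576,.2914])
C=R.from_quat([0.845,0.519,0.066,0.107]); cp=np.array([.22,.588,.385])
print("cam in tool",T.inv().apply(cp-p), (T.inv()*C).as_matrix().round(3))
K=np.array([[291.6,0,278.9],[0,291.6,209.1],[0,0,1]])
for q in ([0,0,.051],[0,0,.07],[0,0,.12],[0,0,.15],[.05,0,.15],[.1,0,.15]):
    c=(T*C.inv()*R.identity()) if 0 else C.inv().apply(T.apply(q)+p-cp)
    print(q,(K@c/c[2])[:2].round(0),c[2].round(3))
# finer foot & column axis from top img
d=pickle.load(open("cams1.pkl","rb")); c=d["top"]
# project predicted circles to check
q=np.array(c["rotation"]); M=R.from_quat(q).as_matrix()
def proj(P,c):
    M=R.from_quat(np.array(c["rotation"])) if np.array(c["rotation"]).size==4 else R.from_matrix(c["rotation"])
    return cv2.projectPoints((M.inv().apply(np.array(P)-c["xyz"])).reshape(-1,1,3),np.zeros(3),np.zeros(3),c["camera_matrix"],np.array(c["D"]))[0][:,0]
t=np.linspace(0,2*np.pi,73)
def ring(cx,cy,z,r): return np.c_[cx+r*np.cos(t),cy+r*np.sin(t),0*t+z]
import sys
def draw(n,rings,x0,y0,s=5,w=90):
    c=d[n]; i=cv2.resize(c["color"][y0:y0+w,x0:x0+w,::-1],None,fx=s,fy=s,interpolation=cv2.INTER_NEAREST)
    for k,rg in enumerate(rings):
        pp=((proj(rg,c)-[x0,y0]+.5)*s).round().astype(int)
        cv2.polylines(i,[pp.reshape(-1,1,2)],False,[(0,0,255),(0,255,0),(255,0,255),(255,255,0)][k%4],1)
    return i
F=(0.4935,0.240); Cc=(0.559,-0.188)
fr=[ring(*F,.11,.0265),ring(*F,.105,.012),ring(*F,.0,.092)]
cr=[ring(*Cc,.184,.016),ring(*Cc,.194,.005),ring(*Cc,.092,.0275),ring(*Cc,.136,.021)]
cv2.imwrite("pics/c.png",np.vstack([np.hstack([draw("side",fr,145,155,4),draw("top",fr,172,202,4)]),np.hstack([draw("side",cr,310,260,4),draw("top",cr,365,175,4)])])[:, :])
E
```

```text
cam in tool [ 0.068767   -0.00082255 -0.09360787] [[-0.001 -0.968 -0.249]
 [ 1.    -0.002  0.001]
 [-0.002 -0.249  0.968]]
[0, 0, 0.051] [280. 266.] 0.157
[0, 0, 0.07] [280. 252.] 0.176
[0, 0, 0.12] [280. 226.] 0.224
[0, 0, 0.15] [279. 216.] 0.253
[0.05, 0, 0.15] [279. 157.] 0.241
[0.1, 0, 0.15] [279.  93.] 0.228
```

View pics/c.png

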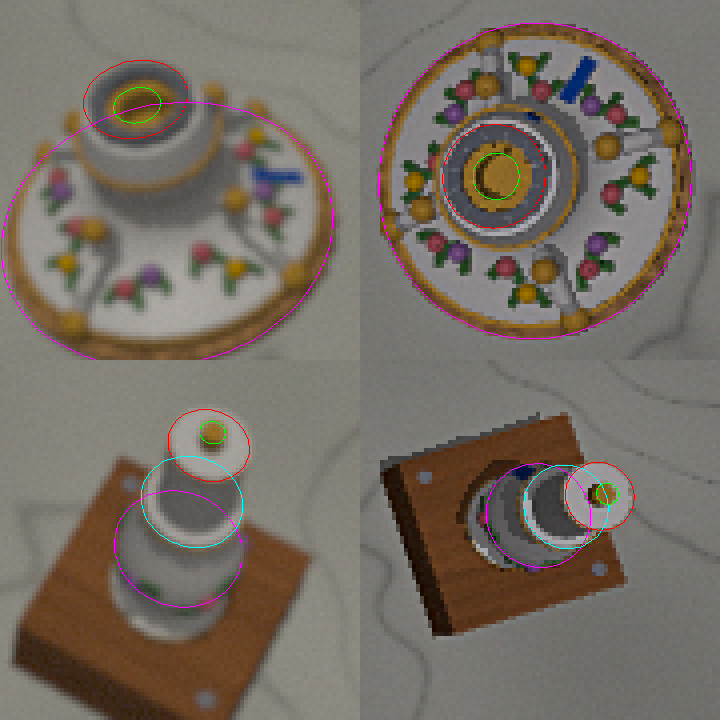

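Emit:
drive_tool(plan=[{"x":-0.584,"y":-0.54,"z":-0.039,"rz":0.244,"fingers":0.8},{"x":-0.584,"y":-0.54,"z":-0.039,"rz":0.244,"fingers":0.8},{"x":-0.584,"y":-0.54,"z":-0.039,"rz":0.244,"fingers":0.8},{"x":-0.584,"y":-0.54,"z":-0.039,"rz":0.244,"fingers":0.8},{"x":-0.584,"y":-0.54,"z":-0.039,"rz":0.244,"fingers":0.8},{"x":-0.584,"y":-0.54,"z":-0.039,"rz":0.244,"fingers":0.8},{"x":-0.584,"y":-0.54,"z":-0.039,"rz":0.244,"fingers":0.8},{"x":-0.584,"y":-0.54,"z":-0.039,"rz":0.244,"fingers":0.8},{"x":-0.584,"y":-0.54,"z":-0.039,"rz":0.244,"fingers":0.8},{"x":-0.584,"y":-0.54,"z":-0.039,"rz":0.244,"fingers":0.8},{"x":-0.584,"y":-0.54,"z":-0.039,"rz":0.244,"fingers":0.8},{"x":-0.584,"y":-0.54,"z":-0.039,"rz":0.244,"fingers":0.8}])

```text
validation failed for argument at $.pl...
```

Emit:
drive_tool(plan=[{"rx":0,"ry":0,"rz":0.244,"x":-0.584,"y":-0.54,"z":-0.039,"fingers":1},{"rx":0,"ry":0,"rz":0.244,"x":-0.584,"y":-0.54,"z":-0.039,"fingers":1}])

```text
time: 1.85
ee_pos: [0.3257, 0.4396, 0.2982]
eef_rot: [0.411, 0.911, -0.0, -0.0]
ft_force: [1.7, 0.2, 0.7]
width: 0.0873
```

```bash
python3 - <<'E'
from bench import monitor
s=monitor.read_state(); print(s["time"],s["ee_pos"],s["eef_rot"],s["joint_positions"])
E
```

```text
1.85 [0.32572562 0.43957221 0.29816941] [ 4.11379241e-01  9.11464270e-01 -5.02041798e-05 -3.43817045e-05] [-1.03837794  0.15667293  0.02434654  1.66377506 -0.00397651  1.32130084
 -0.29048439]
```

Emit:
drive_tool(plan=[{"rx":0,"ry":0,"rz":0.185,"x":-0.625,"y":-0.245,"z":-0.033,"fingers":1},{"rx":0,"ry":0,"rz":0.185,"x":-0.625,"y":-0.245,"z":-0.033,"fingers":1},{"rx":0,"ry":0,"rz":0.185,"x":-0.625,"y":-0.245,"z":-0.033,"fingers":1},{"rx":0,"ry":0,"rz":0.185,"x":-0.625,"y":-0.245,"z":-0.033,"fingers":1},{"rx":0,"ry":0,"rz":0.185,"x":-0.625,"y":-0.245,"z":-0.033,"fingers":1},{"rx":0,"ry":0,"rz":0.185,"x":-0.625,"y":-0.245,"z":-0.033,"fingers":1},{"rx":0,"ry":0,"rz":0.185,"x":-0.625,"y":-0.245,"z":-0.033,"fingers":1},{"rx":0,"ry":0,"rz":0.185,"x":-0.625,"y":-0.245,"z":-0.033,"fingers":1},{"rx":0,"ry":0,"rz":0.185,"x":-0.625,"y":-0.245,"z":-0.033,"fingers":1},{"rx":0,"ry":0,"rz":0.185,"x":-0.625,"y":-0.245,"z":-0.033,"fingers":1},{"rx":0,"ry":0,"rz":0.185,"x":-0.625,"y":-0.245,"z":-0.033,"fingers":1},{"rx":0,"ry":0,"rz":0.185,"x":-0.625,"y":-0.245,"z":-0.033,"fingers":1}])

```text
time: 3.35
ee_pos: [0.5582, -0.1927, 0.3312]
eef_rot: [0.844, 0.536, -0.001, 0.001]
ft_force: [0.5, 0.5, -0.1]
width: 0.0871
```

```bash
cat >look.py <<'E'
import sys
from h import *
from bench import monitor,viewer
import pickle
def look(names,tag):
    d={n:viewer.camera(n) for n in names}; d["state"]=monitor.read_state()
    pickle.dump(d,open(f"cams_{tag}.pkl","wb"))
    for n in names: cv2.imwrite(f"pics/{n}_{tag}.png",d[n]["color"][:,:,::-1])
    s=d["state"]; print({k:np.round(s[k],4).tolist() for k in s if k not in("joint_vel","joint_torque")})
    x=R.from_quat(s["eef_rot"]).as_matrix(); print("x ang",np.degrees(np.arctan2(x[1,0],x[0,0])),"z",x[:,2].round(4))
look(sys.argv[2:],sys.argv[1])
E
python3 look.py 2 wrist
```

```text
{'time': 3.4, 'joint_positions': [-0.3102, 0.268, 0.6888, 1.5315, -0.1704, 1.404, -0.048], 'ee_pos': [0.5582, -0.1902, 0.331], 'eef_rot': [0.8437, 0.5369, -0.0005, 0.0002], 'ft_force': [0.0494, -0.1906, -0.896], 'torque': [-0.0556, 0.0472, 0.0689], 'width': 0.087}
x ang 64.94147040720812 z [-7.e-04 -9.e-04 -1.e+00]
```

View pics/wrist_2.png

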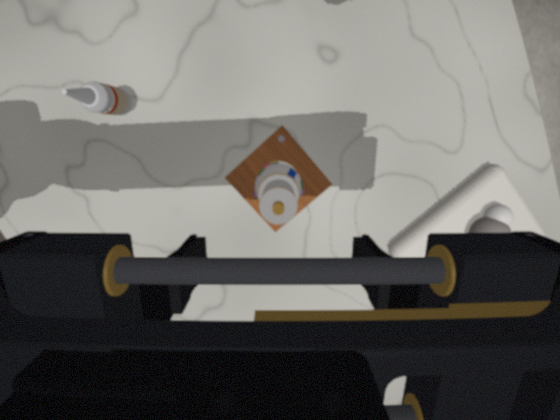

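```bash
python3 - <<'E'
from h import *
import pickle
d=pickle.load(open("cams_2.pkl","rb")); c=d["wrist"]
im=c["color"].astype(int); r,g,b=im[...,0],im[...,1],im[...,2]
m=np.zeros(r.shape,bool); m[120:235,220:340]=1
gold=(r>1.5*b)&(g>0.6*r)&(r>100)&m; gold[:195]=0; gold[222:]=0; gold[:,:265]=0; gold[:,295:]=0
v,u=np.nonzero(gold); print("nip",u.mean(),v.mean(),len(u),onz(c,[[u.mean(),v.mean()]],.194))
px,p=cloud(c,m); t=(p[:,2]>.178)&(p[:,2]<.19)
mm=np.zeros(r.shape,np.uint8); mm[px[p[:,2]>.176][:,1],px[p[:,2]>.176][:,0]]=1
cs=max(cv2.findContours(mm,cv2.RETR_EXTERNAL,cv2.CHAIN_APPROX_NONE)[0],key=len)[:,0]
print("top disc",circ(onz(c,cs,.184)[:,:2]),p[t].mean(0))
v,u=np.nonzero((b>1.6*r)&(b>50)&m)
D=c["depth"][v,u]; q=np.array(c["xyz"])+rays(c,np.c_[u,v])*D[:,None]
C=circ(onz(c,cs,.184)[:,:2])[0]
for a,bb,k in zip(u,v,q): print(a,bb,im[bb,a],k.round(4),np.degrees(np.arctan2(k[1]-C[1],k[0]-C[0])).round(1))
cv2.imwrite("pics/w2c.png",cv2.resize(c["color"][120:240,220:340,::-1],None,fx=5,fy=5,interpolation=cv2.INTER_CUBIC))
E
```

```text
nip 277.95535714285717 207.8125 112 [[ 0.56070336 -0.1839258   0.194     ]]
top disc (array([ 0.5600309 , -0.18527522]), np.float64(0.01606989781575604)) [ 0.56021357 -0.18490432  0.18384124]
290 169 [ 62  76 107] [ 0.5812 -0.1708  0.1033] 34.3
291 169 [ 56  72 106] [ 0.5822 -0.1715  0.1012] 31.8
290 170 [ 47  65 107] [ 0.5808 -0.1718  0.1036] 33.0
291 170 [ 27  55 104] [ 0.5818 -0.1722  0.1038] 31.0
292 170 [ 39  57 104] [ 0.5828 -0.1728  0.1029] 28.8
289 171 [ 63  76 111] [ 0.5794 -0.1717  0.1079] 34.9
290 171 [ 32  58 106] [ 0.5804 -0.1726  0.1052] 32.0
291 171 [ 22  54 105] [ 0.5813 -0.1731  0.1049] 29.8
292 171 [ 28  59 108] [ 0.5823 -0.1736  0.1043] 27.6
293 171 [ 35  58 104] [ 0.5833 -0.1745  0.1015] 24.9
294 171 [ 64  71 106] [ 0.5842 -0.1758  0.0949] 21.3
289 172 [ 37  58 104] [ 0.579  -0.1727  0.1078] 33.5
290 172 [ 23  54 105] [ 0.58   -0.1732  0.1076] 31.2
291 172 [  7  49 104] [ 0.5809 -0.174   0.1056] 28.5
292 172 [ 15  50 103] [ 0.5819 -0.1745  0.1048] 26.2
293 172 [ 26  55 108] [ 0.5828 -0.1753  0.1025] 23.6
294 172 [ 37  59 104] [ 0.5838 -0.1759  0.1016] 21.4
295 172
[... 405 characters left out ...]
.1038] 20.3
295 173 [ 58  69 107] [ 0.5844 -0.1773  0.102 ] 18.1
289 174 [ 47  59 100] [ 0.5782 -0.1742  0.1118] 31.5
290 174 [ 36  57 104] [ 0.5791 -0.1749  0.11  ] 28.6
291 174 [ 23  53 107] [ 0.58   -0.1755  0.1086] 26.0
292 174 [ 11  50 104] [ 0.581  -0.1761  0.1079] 23.6
293 174 [ 22  53 106] [ 0.5819 -0.1771  0.1039] 20.4
294 174 [ 42  63 107] [ 0.5829 -0.1775  0.1045] 18.7
291 175 [ 38  58 103] [ 0.5796 -0.1764  0.1097] 24.5
292 175 [ 25  50 103] [ 0.5806 -0.177   0.1083] 21.9
293 175 [ 30  54 107] [ 0.5815 -0.1776  0.1076] 19.7
294 175 [ 57  73 108] [ 0.5825 -0.1782  0.1067] 17.5
292 176 [ 51  63 103] [ 0.5801 -0.1779  0.1092] 20.2
293 176 [ 50  66 106] [ 0.5811 -0.1782  0.11  ] 18.5
```

View pics/w2c.png

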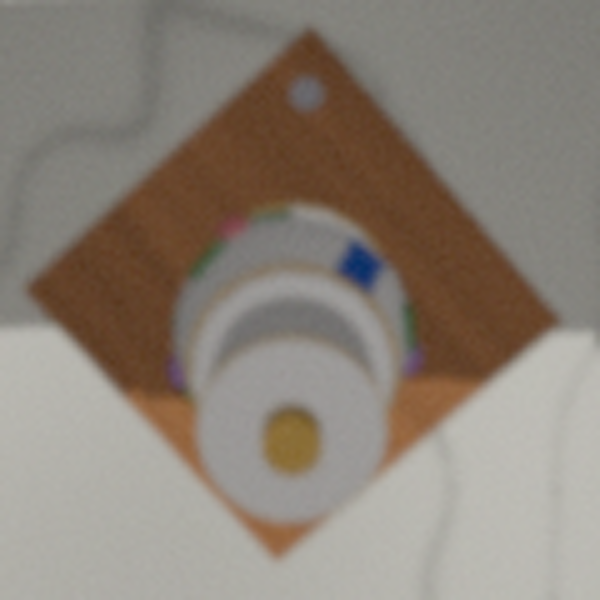

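Emit:
drive_tool(plan=[{"rx":0,"ry":0,"rz":0,"x":0.003,"y":0,"z":0.04,"fingers":1},{"rx":0,"ry":0,"rz":0,"x":0.003,"y":0,"z":0.08,"fingers":0.8},{"rx":0,"ry":0,"rz":0,"x":0.003,"y":0,"z":0.11,"fingers":0.7},{"rx":0,"ry":0,"rz":0,"x":0.003,"y":0,"z":0.118,"fingers":0.6},{"rx":0,"ry":0,"rz":0,"x":0.003,"y":0,"z":0.118,"fingers":0.5},{"rx":0,"ry":0,"rz":0,"x":0.003,"y":0,"z":0.118,"fingers":0.45}], squeeze=5)

```text
time: 4.15
ee_pos: [0.5603, -0.1858, 0.2148]
eef_rot: [0.843, 0.538, 0.001, 0.001]
ft_force: [0.3, -0.1, 0.2]
width: 0.0451
```

```bash
python3 look.py 3 wrist side
```

```text
{'time': 4.25, 'joint_positions': [-0.2899, 0.354, 0.6579, 1.6881, -0.2323, 1.177, -0.0068], 'ee_pos': [0.5601, -0.186, 0.2145], 'eef_rot': [0.8428, 0.5382, 0.0008, 0.0005], 'ft_force': [0.294, 0.0426, -0.8332], 'torque': [-0.0917, 0.0969, 0.0082], 'width': 0.0416}
x ang 65.11819698815053 z [ 0.0018  0.     -1.    ]
```

View pics/wrist_3.png

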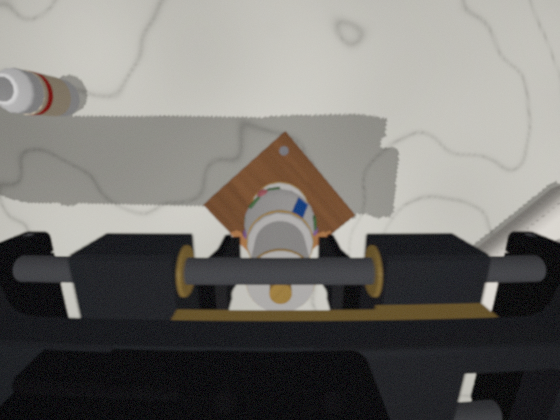

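View pics/side_3.png

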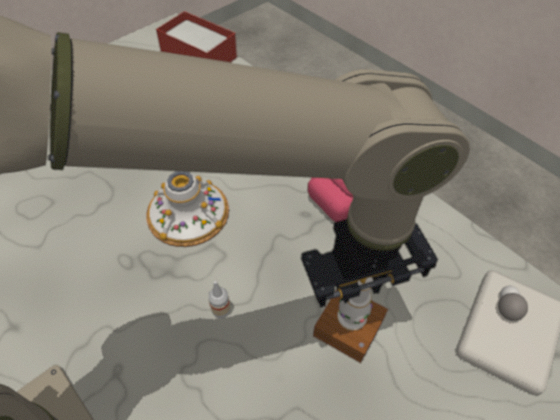

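Emit:
drive_tool(plan=[{"rx":0,"ry":0,"rz":0,"x":0.001,"y":0,"z":0,"fingers":0.36},{"rx":0,"ry":0,"rz":0,"x":0.001,"y":0,"z":0,"fingers":0.2},{"rx":0,"ry":0,"rz":0,"x":0.001,"y":0,"z":0,"fingers":0.2},{"rx":0,"ry":0,"rz":0,"x":0.001,"y":0,"z":0,"fingers":0.2}], squeeze=45)

```text
time: 4.75
ee_pos: [0.5604, -0.1851, 0.2137]
eef_rot: [0.843, 0.538, 0.0, 0.0]
ft_force: [1.2, 0.2, 3.3]
width: 0.0315
```

Emit:
drive_tool(plan=[{"rx":0,"ry":0,"rz":0,"x":0,"y":0,"z":-0.005,"fingers":0.2},{"rx":0,"ry":0,"rz":0,"x":0,"y":0,"z":-0.02,"fingers":0.2},{"rx":0,"ry":0,"rz":0,"x":0,"y":0,"z":-0.05,"fingers":0.2},{"rx":0,"ry":0,"rz":0,"x":0,"y":0,"z":-0.085,"fingers":0.2},{"rx":0,"ry":0,"rz":0,"x":0,"y":0,"z":-0.12,"fingers":0.2},{"rx":0,"ry":0,"rz":0,"x":0,"y":0,"z":-0.145,"fingers":0.2},{"rx":0,"ry":0,"rz":0,"x":0,"y":0,"z":-0.145,"fingers":0.2}])

```text
time: 5.62
ee_pos: [0.5604, -0.1856, 0.3605]
eef_rot: [0.843, 0.538, 0.001, 0.001]
ft_force: [-0.6, -0.9, -3.9]
width: 0.0316
```

```bash
python3 look.py 4 wrist side top
```

```text
{'time': 5.775, 'joint_positions': [-0.3196, 0.2577, 0.6917, 1.4877, -0.1642, 1.457, -0.0596], 'ee_pos': [0.5596, -0.1849, 0.3571], 'eef_rot': [0.8429, 0.5381, -0.0006, -0.0007], 'ft_force': [0.6905, 0.9459, -4.0374], 'torque': [-0.0278, 0.0651, -0.018], 'width': 0.0309}
x ang 65.11339513017647 z [-1.8e-03  5.0e-04 -1.0e+00]
```

View pics/wrist_4.png

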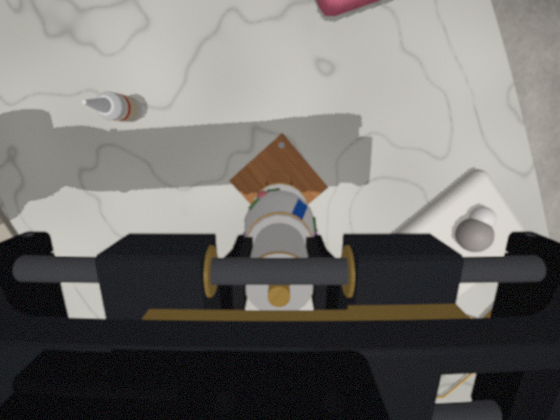

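View pics/side_4.png

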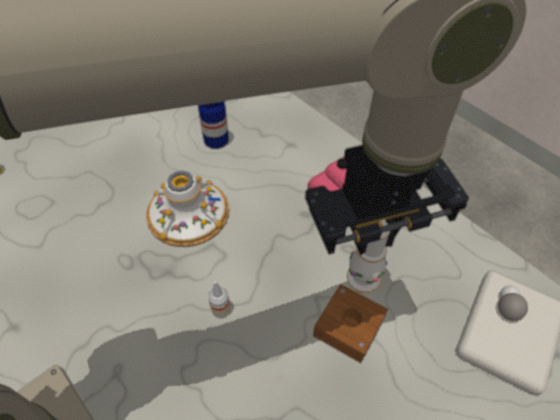

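```bash
cat > key.py <<'E'
from h import *
import pickle,sys
d=pickle.load(open(f"cams_{sys.argv[1]}.pkl","rb")); c=d["wrist"]; s=d["state"]
T=R.from_quat(s["eef_rot"]); p=np.array(s["ee_pos"])
im=c["color"].astype(int); r,g,b=im[...,0],im[...,1],im[...,2]
m=np.zeros(r.shape,bool); m[150:240,225:345]=1
v,u=np.nonzero((b>1.8*r)&(b>70)&m)
D=c["depth"][v,u]; q=np.array(c["xyz"])+rays(c,np.c_[u,v])*D[:,None]
t=T.inv().apply(q-p); print(len(t),"blue px",u.mean(),v.mean(),"tool",np.median(t,0).round(4), "ang from tool x",np.degrees(np.arctan2(t[:,1],t[:,0])).mean())
# whole column cloud in tool frame, horizontal slices -> axis
px,w=cloud(c,m); t=T.inv().apply(w-p)
k=np.hypot(t[:,0],t[:,1])<.036
t=t[k]
for z0 in np.arange(.07,.17,.006):
    a=t[(t[:,2]>z0)&(t[:,2]<z0+.006)]
    if len(a)>25:
        C,rr=circ(a[:,:2]); print(round(z0,3),len(a),C.round(4),round(rr,4))
E
python3 key.py 4; python3 key.py 3
```

```text
149 blue px 299.496644295302 208.89261744966444 tool [0.0165 0.0152 0.1015] ang from tool x 42.28060888076894
0.07 635 [0.0012 0.0005] 0.0164
0.076 229 [-0.0008  0.0005] 0.0207
0.094 305 [-0.0014  0.0014] 0.0201
0.1 457 [-0.0008  0.0011] 0.0222
0.106 418 [-0.0013  0.001 ] 0.0251
0.112 326 [-0.0013  0.0007] 0.0268
0.118 77 [-0.0017  0.0005] 0.0283
0.154 263 [-0.0018  0.0005] 0.0253
139 blue px 299.7913669064748 207.19424460431654 tool [0.0176 0.0141 0.1064] ang from tool x 38.39542149050904
0.07 134 [ 0.0002 -0.0005] 0.0159
0.076 813 [ 0.0019 -0.0005] 0.0176
0.082 79 [ 0.0004 -0.0005] 0.021
0.094 75 [-0.0011  0.0007] 0.0198
0.1 351 [-0.0004  0.    ] 0.0209
0.106 487 [ 0.0004 -0.0002] 0.023
0.112 370 [-0.0003 -0.0005] 0.0258
0.118 287 [-0.0006 -0.0009] 0.0277
0.124 45 [-0.0007 -0.0009] 0.028
0.154 29 [ 0.0007 -0.0011] 0.0235
0.16 420 [-0.0012 -0.0008] 0.0292
0.166 1009 [-0.0003 -0.0003] 0.032
```

Emit:
drive_tool(plan=[{"rx":0,"ry":0,"rz":0.008,"x":0.018,"y":-0.012,"z":0,"fingers":0.2},{"rx":0,"ry":0,"rz":0.023,"x":0.054,"y":-0.036,"z":0,"fingers":0.2},{"rx":0,"ry":0,"rz":0.042,"x":0.098,"y":-0.065,"z":0,"fingers":0.2},{"rx":0,"ry":0,"rz":0.061,"x":0.143,"y":-0.095,"z":0,"fingers":0.2},{"rx":0,"ry":0,"rz":0.08,"x":0.187,"y":-0.125,"z":0,"fingers":0.2},{"rx":0,"ry":0,"rz":0.099,"x":0.232,"y":-0.155,"z":0,"fingers":0.2},{"rx":0,"ry":0,"rz":0.118,"x":0.277,"y":-0.185,"z":0,"fingers":0.2},{"rx":0,"ry":0,"rz":0.137,"x":0.32,"y":-0.213,"z":0,"fingers":0.2},{"rx":0,"ry":0,"rz":0.148,"x":0.346,"y":-0.231,"z":0,"fingers":0.2},{"rx":0,"ry":0,"rz":0.153,"x":0.357,"y":-0.238,"z":0,"fingers":0.2},{"rx":0,"ry":0,"rz":0.153,"x":0.357,"y":-0.238,"z":0,"fingers":0.2},{"rx":0,"ry":0,"rz":0.153,"x":0.357,"y":-0.238,"z":0,"fingers":0.2}])

```text
time: 7.28
ee_pos: [0.4946, 0.2378, 0.3578]
eef_rot: [0.996, 0.087, -0.0, 0.0]
ft_force: [0.2, -0.9, -4.0]
width: 0.0312
```

```bash
python3 look.py 5 wrist side top; python3 key.py 5
```

```text
{'time': 7.425, 'joint_positions': [-0.9262, 0.1318, 0.4409, 1.5821, -0.0566, 1.4404, -1.8782], 'ee_pos': [0.4947, 0.2379, 0.3583], 'eef_rot': [0.9962, 0.0869, -0.0, 0.0], 'ft_force': [0.1026, -0.8885, -3.3276], 'torque': [-0.0892, 0.1812, 0.0384], 'width': 0.0308}
x ang 9.967579373857205 z [-1.e-04 -0.e+00 -1.e+00]
175 blue px 299.62857142857143 200.90857142857143 tool [0.0166 0.0152 0.1066] ang from tool x 40.86469231973122
0.07 143 [-0.0031 -0.0003] 0.0176
0.076 774 [ 0.0014 -0.    ] 0.0168
0.082 48 [-0.0009 -0.0001] 0.0209
0.094 87 [-0.0038  0.0009] 0.0208
0.1 390 [-0.0016  0.0007] 0.0208
0.106 479 [-0.001   0.0004] 0.0231
0.112 361 [-0.0017  0.0001] 0.0258
0.118 264 [-0.0019 -0.0001] 0.0275
0.124 41 [ 0.0007 -0.0024] 0.025
0.154 68 [-0.0028 -0.0002] 0.0251
0.16 198 [-0.0021 -0.0002] 0.0254
```

View pics/wrist_5.png

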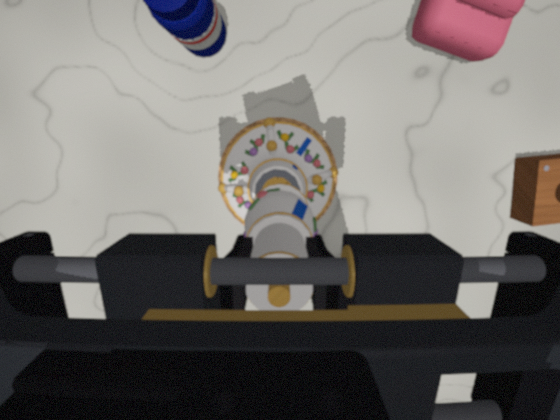

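View pics/side_5.png

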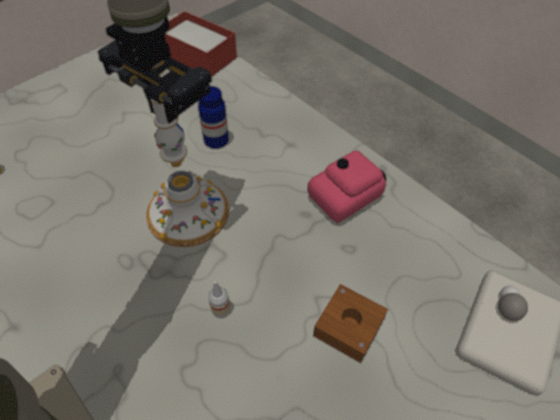

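View pics/top_5.png

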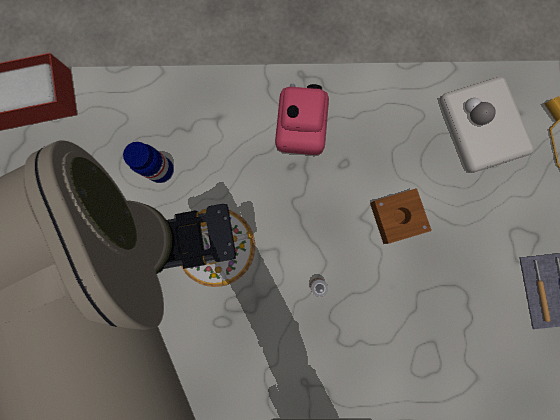

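```bash
cat > foot.py <<'E'
from h import *
import pickle,sys
from scipy.optimize import least_squares
d0=pickle.load(open("cams1.pkl","rb")); d5=pickle.load(open("cams_5.pkl","rb"))
def proj(P,c):
    q=np.array(c["rotation"]); M=R.from_quat(q) if q.size==4 else R.from_matrix(q)
    return cv2.projectPoints((M.inv().apply(np.array(P)-c["xyz"])).reshape(-1,1,3),np.zeros(3),np.zeros(3),c["camera_matrix"],np.array(c["D"]))[0][:,0]
t=np.linspace(0,2*np.pi,181)
def ring(cx,cy,z,r): return np.c_[cx+r*np.cos(t),cy+r*np.sin(t),0*t+z]
for n,c,z0 in (("wrist",d5["wrist"],None),("top",d0["top"],None),("side",d0["side"],None)):
    im=c["color"].astype(int); r,g,b=im[...,0],im[...,1],im[...,2]
    v,u=np.mgrid[0:420,0:560]
    W=onz(c,np.c_[u.ravel(),v.ravel()],0.01)
    near=(np.hypot(W[:,0]-.4935,W[:,1]-.24)<.11).reshape(r.shape)
    gold=(r>1.35*b)&near&(r>70)
    # outermost gold px by direction about approx centre
    pts=[]; vv,uu=np.nonzero(gold); P=onz(c,np.c_[uu,vv],0.006)
    a=np.arctan2(P[:,1]-.24,P[:,0]-.4935); rr=np.hypot(P[:,1]-.24,P[:,0]-.4935)
    for k in np.linspace(-np.pi,np.pi,73):
        s=np.abs((a-k+np.pi)%(2*np.pi)-np.pi)<.05
        if s.any():
            i=np.argmax(np.where(s,rr,0))
            if .08<rr[i]<.1: pts.append(P[i,:2])
    pts=np.array(pts)
    f=least_squares(lambda x:np.hypot(*(pts-x[:2]).T)-.092,[.4935,.24],loss="soft_l1",f_scale=.001)
    f2=least_squares(lambda x:np.hypot(*(pts-x[:2]).T)-x[2],[.4935,.24,.092],loss="soft_l1",f_scale=.001)
    print(n,len(pts),f.x,f2.x,"resid",np.abs(f.fun).mean())
    bl=(b>1.8*r)&(b>70)&near
    num,lab,st,cen=cv2.connectedComponentsWithStats(bl.astype(np.uint8))
    for i in range(1,num):
        if st[i,4]>15:
            v2,u2=np.nonzero(lab==i); q=np.array(c["xyz"])+rays(c,np.c_[u2,v2])*c["depth"][v2,u2][:,None]
            m=np.median(q,0)
            # plane-based: z of tape vs radius
            q=onz(c,np.c_[u2,v2],m[2]); m=q.mean(0)
            pc=np.linalg.svd((q-m)[:,:2])[2][0]
            print(" blue",cen[i].round(1),st[i,4],m.round(4),"ang from f",np.degrees(np.arctan2(m[1]-f.x[1],m[0]-f.x[0])).round(2),"line ang",np.degrees(np.arctan2(pc[1],pc[0])).round(1))
E
python3 foot.py
```

```text
wrist 60 [0.49345285 0.23976653] [0.49441888 0.23975881 0.0908129 ] resid 0.0012188988417528059
 blue [303.5 146.3] 84 [0.5498 0.2118 0.0284] ang from f -26.42 line ang 155.2
 blue [299.6 209. ] 150 [0.5132 0.2264 0.2531] ang from f -34.2 line ang -175.9
top 73 [0.49288015 0.238294  ] [0.4928229  0.23823094 0.09139161] resid 0.0007567352666392556
 blue [226.  221.7] 47 [0.5484 0.2104 0.0282] ang from f -26.67 line ang 149.2
side 63 [0.49421031 0.23547597] [0.4942385  0.23550869 0.0920509 ] resid 0.0012927259739692052
 blue [213.4 198.5] 25 [0.5491 0.2081 0.029 ] ang from f -26.53 line ang -47.6
```

Emit:
drive_tool(plan=[{"rx":0,"ry":0,"rz":-0.008,"x":-0.001,"y":-0.001,"z":0.015,"fingers":0.2},{"rx":0,"ry":0,"rz":-0.008,"x":-0.001,"y":-0.001,"z":0.035,"fingers":0.2},{"rx":0,"ry":0,"rz":-0.008,"x":-0.001,"y":-0.001,"z":0.046,"fingers":0.2},{"rx":0,"ry":0,"rz":-0.008,"x":-0.001,"y":-0.001,"z":0.046,"fingers":0.2},{"rx":0,"ry":0,"rz":-0.008,"x":-0.001,"y":-0.001,"z":0.046,"fingers":0.2}])

```text
time: 8.05
ee_pos: [0.4936, 0.2397, 0.3131]
eef_rot: [0.994, 0.112, 0.0, -0.0]
ft_force: [0.1, -0.2, -2.7]
width: 0.0309
```

```bash
python3 look.py 6 side wrist; python3 key.py 6; python3 - <<'E'
import cv2
a=cv2.imread("pics/side_6.png"); cv2.imwrite("pics/s6c.png",cv2.resize(a[90:220,120:260],None,fx=4,fy=4,interpolation=cv2.INTER_CUBIC))
E
```

```text
{'time': 8.15, 'joint_positions': [-0.922, 0.1499, 0.4329, 1.657, -0.0645, 1.3475, -1.8246], 'ee_pos': [0.4936, 0.2398, 0.3132], 'eef_rot': [0.9937, 0.1124, 0.0006, -0.0003], 'ft_force': [-0.4377, -0.1517, -3.4847], 'torque': [-0.0653, 0.0951, 0.0526], 'width': 0.0313}
x ang 12.909768028771555 z [ 1.e-03  8.e-04 -1.e+00]
207 blue px 301.743961352657 193.36231884057972 tool [0.0176 0.0158 0.1075] ang from tool x 40.63823714146021
0.07 139 [-0.0012 -0.0002] 0.016
0.076 784 [ 0.0018 -0.0003] 0.0169
0.094 123 [-0.0024  0.001 ] 0.0198
0.1 402 [-0.0013  0.0005] 0.0209
0.106 463 [-0.0007  0.0002] 0.0232
0.112 356 [-0.0016 -0.0001] 0.026
0.118 233 [-0.0015 -0.0003] 0.0275
0.124 44 [-0.0031 -0.0004] 0.029
0.154 129 [-0.0022 -0.0005] 0.0249
0.16 136 [-0.0017 -0.0004] 0.0256
```

View pics/s6c.png

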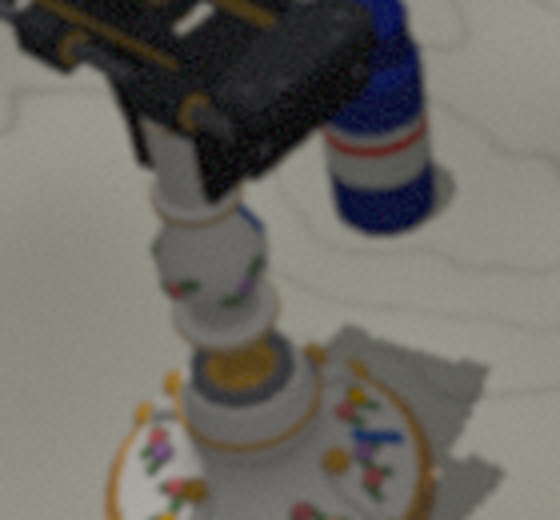

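View pics/wrist_6.png

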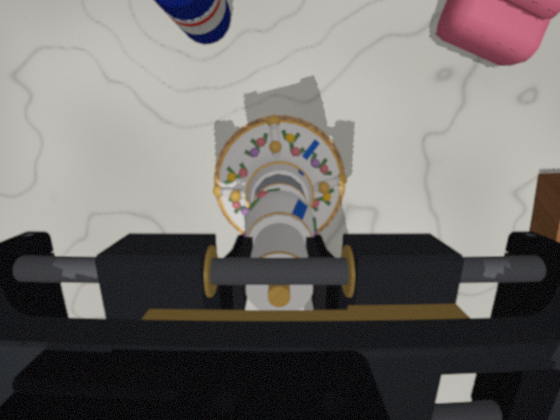

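Emit:
drive_tool(plan=[{"rx":0,"ry":0,"rz":0,"x":0,"y":0,"z":0.005,"fingers":0.2},{"rx":0,"ry":0,"rz":0,"x":0,"y":0,"z":0.009,"fingers":0.2},{"rx":0,"ry":0,"rz":0,"x":0,"y":0,"z":0.012,"fingers":0.2},{"rx":0,"ry":0,"rz":0,"x":0,"y":0,"z":0.014,"fingers":0.2},{"rx":0,"ry":0,"rz":0,"x":0,"y":0,"z":0.014,"fingers":0.2}])

```text
time: 8.78
ee_pos: [0.4935, 0.2398, 0.2989]
eef_rot: [0.994, 0.112, 0.0, -0.0]
ft_force: [0.0, 0.7, 1.6]
width: 0.0308
```

```bash
cat > st.py <<'E'
from bench import monitor
import numpy as np
s=monitor.read_state(); print(s["time"],s["ee_pos"].round(4) if hasattr(s["ee_pos"],"round") else np.round(s["ee_pos"],4),np.round(s["ft_force"],2),np.round(s["torque"],3),np.round(s["joint_positions"],3)[-1],s["width"])
E
python3 look.py 7 side wrist; python3 st.py; python3 - <<'E'
import cv2
a=cv2.imread("pics/side_7.png"); cv2.imwrite("pics/s7c.png",cv2.resize(a[90:220,120:260],None,fx=4,fy=4,interpolation=cv2.INTER_CUBIC))
E
```

```text
{'time': 8.875, 'joint_positions': [-0.9204, 0.1582, 0.4321, 1.6784, -0.0684, 1.3189, -1.8216], 'ee_pos': [0.4935, 0.2398, 0.2989], 'eef_rot': [0.9937, 0.1124, 0.0004, -0.0003], 'ft_force': [0.2294, -0.4483, 1.8067], 'torque': [-0.1873, 0.2386, 0.0026], 'width': 0.0312}
x ang 12.907353931665165 z [ 8.e-04  6.e-04 -1.e+00]
8.875 [0.4935 0.2398 0.2989] [ 0.23 -0.45  1.81] [-0.187  0.239  0.003] -1.822 0.03124089409404547
```

View pics/s7c.png

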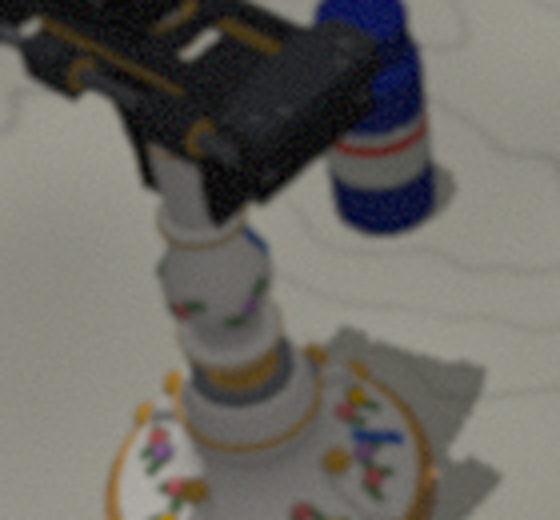

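```bash
cat > ov.py <<'E'
from h import *
import pickle,sys
tag=sys.argv[1]; out=sys.argv[2]; dz=float(sys.argv[3]) if len(sys.argv)>3 else 0
d=pickle.load(open(f"cams_{tag}.pkl","rb"));c=d["side"];s=d["state"]
T=R.from_quat(s["eef_rot"]);p=np.array(s["ee_pos"])
t=np.linspace(0,2*np.pi,73)
def proj(P):
    q=np.array(c["rotation"]); M=R.from_quat(q) if q.size==4 else R.from_matrix(q)
    return cv2.projectPoints((M.inv().apply(np.array(P)-c["xyz"])).reshape(-1,1,3),np.zeros(3),np.zeros(3),c["camera_matrix"],np.array(c["D"]))[0][:,0]
def tr(h,r): return T.apply(np.c_[r*np.cos(t),r*np.sin(t),0*t+.1997-h-dz])+p  # h above tip
def wr(z,r,F=(.4935,.239)): return np.c_[F[0]+r*np.cos(t),F[1]+r*np.sin(t),0*t+z]
x0,y0,S=120,90,5
i=cv2.resize(c["color"][y0:y0+120,x0:x0+140,::-1],None,fx=S,fy=S,interpolation=cv2.INTER_CUBIC)
for rg,col in ((tr(34,.0) if 0 else tr(.034,.0225),(0,0,255)),(tr(.078,.0275),(255,0,255)),(tr(.122,.021),(255,255,0)),(tr(.002,.011),(0,165,255)),(wr(.11,.0265),(0,255,0)),(wr(.11,.0185),(0,255,0)),(wr(0.004,.092),(0,255,0))):
    cv2.polylines(i,[((proj(rg)-[x0,y0]+.5)*S).round().astype(int).reshape(-1,1,2)],False,col,1)
cv2.imwrite(out,i)
E
python3 ov.py 7 pics/ov7.png; python3 ov.py 6 pics/ov6.png
```

```text
(no output)
```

View pics/ov7.png

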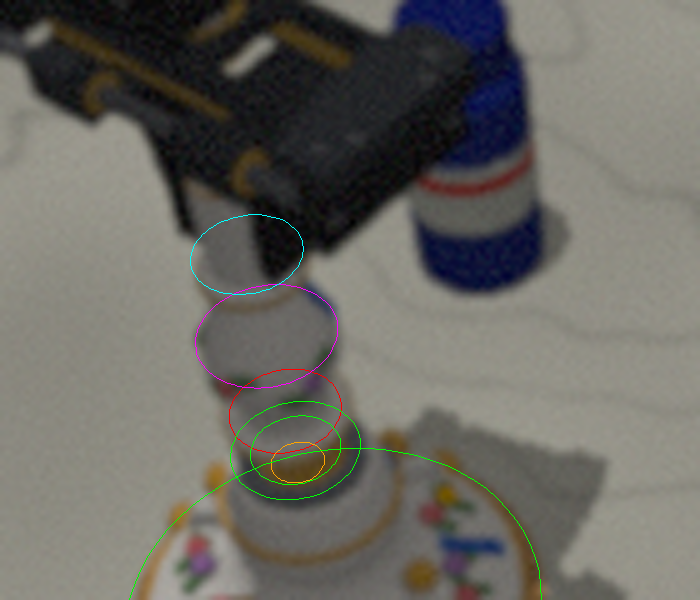

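View pics/ov6.png

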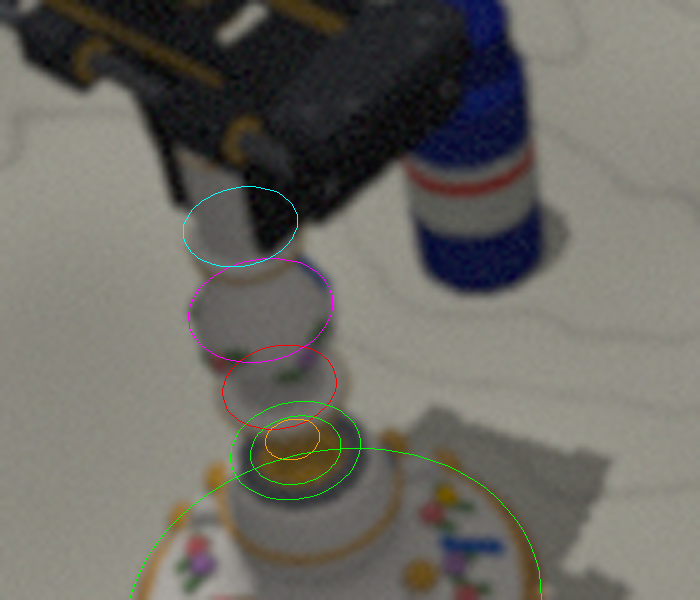

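Emit:
drive_tool(plan=[{"rx":0,"ry":0,"rz":0,"x":0.001,"y":-0.0005,"z":0,"fingers":0.2},{"rx":0,"ry":0,"rz":0,"x":0.001,"y":-0.0005,"z":0,"fingers":0.2}])

```text
time: 9.12
ee_pos: [0.4942, 0.2403, 0.2986]
eef_rot: [0.994, 0.112, 0.0, 0.0]
ft_force: [-0.2, -2.3, 4.1]
width: 0.0311
```

```bash
python3 st.py
```

```text
9.125 [0.4942 0.2403 0.2986] [-0.22 -2.3   4.14] [-0.636  0.55  -0.028] -1.821 0.031116335136629793
```

Emit:
drive_tool(plan=[{"rx":0,"ry":0,"rz":0,"x":-0.002,"y":0.001,"z":0,"fingers":0.2},{"rx":0,"ry":0,"rz":0,"x":-0.002,"y":0.001,"z":0,"fingers":0.2}])

```text
time: 9.38
ee_pos: [0.4927, 0.2394, 0.2988]
eef_rot: [0.994, 0.112, 0.001, -0.001]
ft_force: [0.8, 0.9, 4.9]
width: 0.0313
```

```bash
python3 st.py
```

```text
9.375 [0.4927 0.2394 0.2988] [0.8 0.9 4.9] [ 0.133 -0.255  0.067] -1.822 0.03133077104586051
```

Emit:
drive_tool(plan=[{"rx":0,"ry":0,"rz":0,"x":0.0007,"y":-0.0003,"z":-0.002,"fingers":0.2},{"rx":0,"ry":0,"rz":0,"x":0.0007,"y":-0.0003,"z":-0.002,"fingers":0.2}])

```text
time: 9.62
ee_pos: [0.4928, 0.2395, 0.2998]
eef_rot: [0.994, 0.112, -0.001, 0.0]
ft_force: [1.1, 0.7, -1.7]
width: 0.031
```

```bash
python3 st.py
```

```text
9.625 [0.4928 0.2395 0.2998] [ 1.1   0.71 -1.7 ] [ 0.112 -0.022 -0.006] -1.822 0.030992223940810425
```

Emit:
drive_tool(plan=[{"rx":0,"ry":0,"rz":0,"x":0,"y":0,"z":-0.003,"fingers":0.2},{"rx":0,"ry":0,"rz":0,"x":0,"y":0,"z":-0.003,"fingers":0.2}])

```text
time: 9.88
ee_pos: [0.4929, 0.2394, 0.3033]
eef_rot: [0.994, 0.112, -0.0, 0.0]
ft_force: [-0.2, 0.2, -2.1]
width: 0.0313
```

```bash
python3 look.py 8 wrist side;python3 key.py 8; python3 ov.py 8 pics/ov8.png
```

```text
{'time': 9.975, 'joint_positions': [-0.9211, 0.1548, 0.4323, 1.6729, -0.0666, 1.3289, -1.8228], 'ee_pos': [0.4929, 0.2394, 0.3032], 'eef_rot': [0.9937, 0.1124, -0.0002, 0.0001], 'ft_force': [-0.4271, -0.5773, -3.7834], 'torque': [-0.0335, 0.1594, -0.0313], 'width': 0.0314}
x ang 12.910163334212815 z [-4.e-04 -2.e-04 -1.e+00]
207 blue px 301.77294685990336 193.7391304347826 tool [0.0174 0.0156 0.1073] ang from tool x 40.078372014687716
0.07 133 [-0.0009 -0.0004] 0.0157
0.076 775 [ 0.0017 -0.0002] 0.0169
0.094 127 [-0.0031  0.0008] 0.0205
0.1 394 [-0.0013  0.0004] 0.0209
0.106 452 [-0.0009  0.0003] 0.0233
0.112 364 [-0.0017 -0.0001] 0.026
0.118 236 [-0.0017 -0.0003] 0.0276
0.124 44 [ 0.     -0.0018] 0.0259
0.154 137 [-0.0023 -0.0002] 0.0248
0.16 129 [-0.0016 -0.0003] 0.0255
```

View pics/ov8.png

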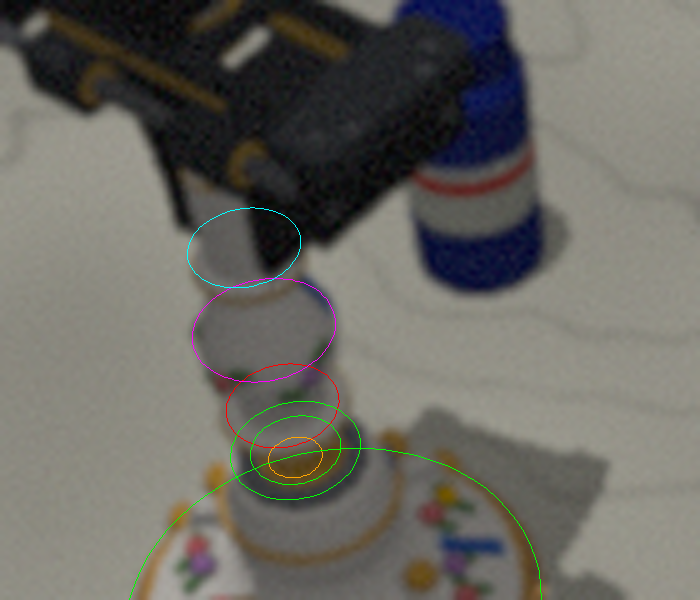

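```bash
python3 - <<'E'
from h import *
import pickle
d=pickle.load(open("cams_8.pkl","rb"));c=d["side"]
q=np.array(c["rotation"]);M=R.from_quat(q).as_matrix();print(M.round(3))
i=c["color"][125:205,145:225,::-1]
i=cv2.resize(i,None,fx=8,fy=8,interpolation=cv2.INTER_CUBIC)
i=cv2.convertScaleAbs(i,alpha=1.5,beta=-20)
i=i[:600]
cv2.imwrite("pics/s8.png",i)
w=d["wrist"]["color"][100:250,200:360,::-1]; cv2.imwrite("pics/w8.png",cv2.convertScaleAbs(cv2.resize(w,None,fx=4,fy=4,interpolation=cv2.INTER_CUBIC),alpha=1.2))
E
```

```text
[[ 0.743 -0.53   0.408]
 [-0.669 -0.59   0.452]
 [ 0.001 -0.609 -0.793]]
```

View pics/s8.png

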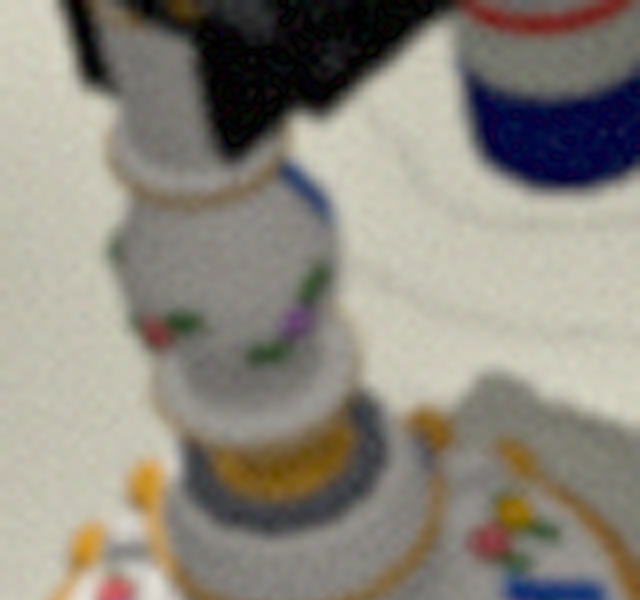

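View pics/w8.png

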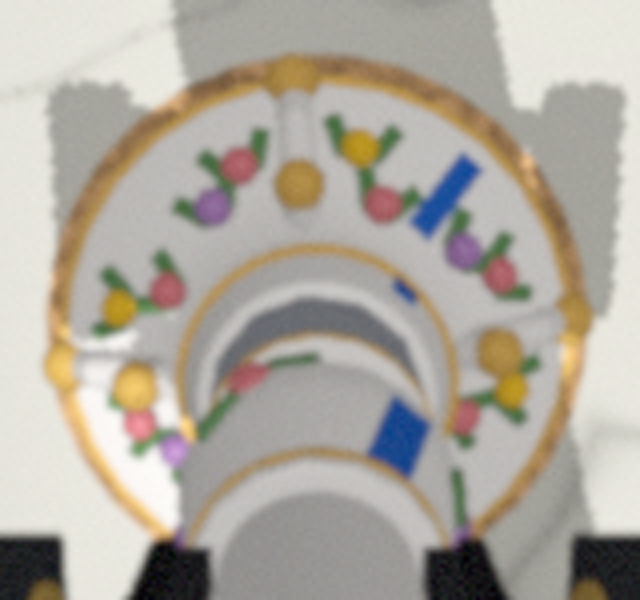

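Emit:
drive_tool(plan=[{"rx":0,"ry":0,"rz":0,"x":0.0016,"y":0.0011,"z":0,"fingers":0.2},{"rx":0,"ry":0,"rz":0,"x":0.0016,"y":0.0011,"z":0.002,"fingers":0.2},{"rx":0,"ry":0,"rz":0,"x":0.0016,"y":0.0011,"z":0.0045,"fingers":0.2},{"rx":0,"ry":0,"rz":0,"x":0.0016,"y":0.0011,"z":0.0045,"fingers":0.2}])

```text
time: 10.48
ee_pos: [0.4949, 0.2388, 0.299]
eef_rot: [0.994, 0.112, 0.0, -0.0]
ft_force: [0.2, -0.2, -1.5]
width: 0.0313
```

```bash
python3 st.py
```

```text
10.475 [0.4949 0.2388 0.299 ] [ 0.17 -0.21 -1.49] [-0.044  0.153  0.025] -1.818 0.031279374855893785
```

Emit:
drive_tool(plan=[{"rx":0,"ry":0,"rz":0,"x":0,"y":0,"z":0.001,"fingers":0.2},{"rx":0,"ry":0,"rz":0,"x":0,"y":0,"z":0.002,"fingers":0.2},{"rx":0,"ry":0,"rz":0,"x":0,"y":0,"z":0.002,"fingers":0.2}])

```text
time: 10.85
ee_pos: [0.4947, 0.2391, 0.2966]
eef_rot: [0.994, 0.113, -0.0, -0.0]
ft_force: [0.9, 1.3, -2.0]
width: 0.031
```

```bash
python3 st.py
```

```text
10.85 [0.4947 0.2391 0.2966] [ 0.92  1.32 -2.02] [ 0.515 -0.055  0.008] -1.817 0.031004025023641624
```

Emit:
drive_tool(plan=[{"rx":0,"ry":0,"rz":0,"x":0.0004,"y":-0.0005,"z":0,"fingers":0.2},{"rx":0,"ry":0,"rz":0,"x":0.0004,"y":-0.0005,"z":0.002,"fingers":0.2},{"rx":0,"ry":0,"rz":0,"x":0.0004,"y":-0.0005,"z":0.002,"fingers":0.2}])

```text
time: 11.22
ee_pos: [0.4949, 0.2393, 0.2945]
eef_rot: [0.994, 0.112, -0.0, 0.0]
ft_force: [0.8, 1.2, -3.9]
width: 0.0315
```

```bash
python3 st.py
```

```text
11.225 [0.4949 0.2393 0.2945] [ 0.82  1.18 -3.88] [ 0.346 -0.006  0.038] -1.817 0.03152960134534241
```

Emit:
drive_tool(plan=[{"rx":0,"ry":0,"rz":0,"x":0.0003,"y":-0.0004,"z":0.001,"fingers":0.2},{"rx":0,"ry":0,"rz":0,"x":0.0003,"y":-0.0004,"z":0.002,"fingers":0.2},{"rx":0,"ry":0,"rz":0,"x":0.0003,"y":-0.0004,"z":0.003,"fingers":0.2},{"rx":0,"ry":0,"rz":0,"x":0.0003,"y":-0.0004,"z":0.003,"fingers":0.2}])

```text
time: 11.72
ee_pos: [0.4952, 0.2397, 0.2917]
eef_rot: [0.994, 0.112, -0.0, 0.0]
ft_force: [0.1, 0.5, -2.5]
width: 0.031
```

```bash
python3 st.py
```

```text
11.725 [0.4952 0.2397 0.2917] [ 0.07  0.49 -2.51] [-0.065  0.164 -0.029] -1.817 0.03103225655231735
```

Emit:
drive_tool(plan=[{"rx":0,"ry":0,"rz":0,"x":0,"y":0,"z":0.001,"fingers":0.2},{"rx":0,"ry":0,"rz":0,"x":0,"y":0,"z":0.002,"fingers":0.2},{"rx":0,"ry":0,"rz":0,"x":0,"y":0,"z":0.002,"fingers":0.2}])

```text
time: 12.1
ee_pos: [0.4953, 0.2398, 0.2898]
eef_rot: [0.994, 0.112, -0.0, 0.0]
ft_force: [0.3, 0.5, -3.0]
width: 0.0313
```

```bash
python3 st.py
```

```text
12.1 [0.4953 0.2398 0.2898] [ 0.29  0.45 -2.97] [-0.047  0.127 -0.01 ] -1.816 0.031270930390885805
```

Emit:
drive_tool(plan=[{"rx":0,"ry":0,"rz":0,"x":0,"y":0,"z":0.002,"fingers":0.2},{"rx":0,"ry":0,"rz":0,"x":0,"y":0,"z":0.004,"fingers":0.2},{"rx":0,"ry":0,"rz":0,"x":0,"y":0,"z":0.005,"fingers":0.2},{"rx":0,"ry":0,"rz":0,"x":0,"y":0,"z":0.005,"fingers":0.2}])

```text
time: 12.6
ee_pos: [0.4952, 0.2398, 0.2847]
eef_rot: [0.994, 0.112, -0.0, 0.0]
ft_force: [-0.9, -0.2, -3.3]
width: 0.031
```

```bash
python3 st.py
```

```text
12.6 [0.4952 0.2398 0.2847] [-0.88 -0.23 -3.31] [-0.084  0.096 -0.004] -1.815 0.03098655095787983
```

Emit:
drive_tool(plan=[{"rx":0,"ry":0,"rz":0.004,"x":0,"y":0,"z":0.002,"fingers":0.2},{"rx":0,"ry":0,"rz":0.008,"x":0,"y":0,"z":0.004,"fingers":0.2},{"rx":0,"ry":0,"rz":0.008,"x":0,"y":0,"z":0.004,"fingers":0.2}])

```text
time: 12.98
ee_pos: [0.4953, 0.24, 0.2807]
eef_rot: [0.996, 0.087, 0.0, -0.0]
ft_force: [0.7, 0.3, -2.4]
width: 0.0312
```

```bash
python3 st.py
```

```text
12.975 [0.4953 0.24   0.2807] [ 0.71  0.3  -2.39] [ 0.208  0.026 -0.024] -1.864 0.031176618893902552
```

Emit:
drive_tool(plan=[{"rx":0,"ry":0,"rz":-0.008,"x":0,"y":0,"z":0,"fingers":0.2},{"rx":0,"ry":0,"rz":-0.016,"x":0,"y":0,"z":0,"fingers":0.2},{"rx":0,"ry":0,"rz":-0.016,"x":0,"y":0,"z":0,"fingers":0.2}])

```text
time: 13.35
ee_pos: [0.4953, 0.2397, 0.2808]
eef_rot: [0.991, 0.137, -0.0, 0.0]
ft_force: [0.9, 0.3, -3.6]
width: 0.0309
```

```bash
python3 st.py
```

```text
13.35 [0.4953 0.2397 0.2808] [ 0.93  0.27 -3.61] [-0.047  0.101  0.014] -1.765 0.030939213154366086
```

Emit:
drive_tool(plan=[{"rx":0,"ry":0,"rz":0.008,"x":0,"y":0,"z":0.001,"fingers":0.2},{"rx":0,"ry":0,"rz":0.008,"x":0,"y":0,"z":0.0025,"fingers":0.2},{"rx":0,"ry":0,"rz":0.008,"x":0,"y":0,"z":0.004,"fingers":0.2},{"rx":0,"ry":0,"rz":0.008,"x":0,"y":0,"z":0.005,"fingers":0.2},{"rx":0,"ry":0,"rz":0.008,"x":0,"y":0,"z":0.006,"fingers":0.2},{"rx":0,"ry":0,"rz":0.008,"x":0,"y":0,"z":0.006,"fingers":0.2}])

```text
time: 14.1
ee_pos: [0.4954, 0.2398, 0.2753]
eef_rot: [0.994, 0.112, 0.0, -0.0]
ft_force: [-1.1, -0.4, 1.3]
width: 0.0309
```

```bash
python3 st.py
```

```text
14.1 [0.4954 0.2398 0.2753] [-1.07 -0.42  1.27] [-0.224  0.467  0.005] -1.812 0.03087919451113054
```

Emit:
drive_tool(plan=[{"rx":0,"ry":0,"rz":0,"x":-0.0003,"y":0.0001,"z":0.001,"fingers":0.2},{"rx":0,"ry":0,"rz":0,"x":-0.0003,"y":0.0001,"z":0.002,"fingers":0.2},{"rx":0,"ry":0,"rz":0,"x":-0.0003,"y":0.0001,"z":0.0025,"fingers":0.2},{"rx":0,"ry":0,"rz":0,"x":-0.0003,"y":0.0001,"z":0.0025,"fingers":0.2}])

```text
time: 14.6
ee_pos: [0.4954, 0.2397, 0.2733]
eef_rot: [0.994, 0.112, 0.001, -0.0]
ft_force: [-1.0, -1.4, 7.9]
width: 0.031
```

```bash
python3 look.py 9 wrist side; python3 key.py 9; python3 foot.py >/dev/null
```

```text
{'time': 14.7, 'joint_positions': [-0.9149, 0.1792, 0.4313, 1.7108, -0.0785, 1.267, -1.8118], 'ee_pos': [0.4954, 0.2397, 0.2733], 'eef_rot': [0.9937, 0.1124, 0.0007, -0.0004], 'ft_force': [-1.8832, -1.1887, 8.185], 'torque': [-0.38, 0.6925, -0.0041], 'width': 0.0314}
x ang 12.908976278591995 z [ 0.0012  0.001  -1.    ]
252 blue px 304.2936507936508 187.70634920634922 tool [0.0187 0.017  0.1101] ang from tool x 41.12067133376086
0.07 136 [-0.0024 -0.0001] 0.017
0.076 775 [ 0.0015 -0.0003] 0.0169
0.094 124 [-0.0037  0.0009] 0.0208
0.1 393 [-0.0015  0.0004] 0.0209
0.106 457 [-0.001   0.0002] 0.0232
0.112 365 [-0.0019 -0.0001] 0.026
0.118 238 [-0.0018 -0.0004] 0.0274
0.124 40 [ 0.    -0.002] 0.0256
0.154 109 [-0.0023 -0.0005] 0.0247
0.16 208 [-0.002  -0.0009] 0.0259
0.166 555 [-0.0014 -0.0004] 0.0292
```

View pics/side_9.png

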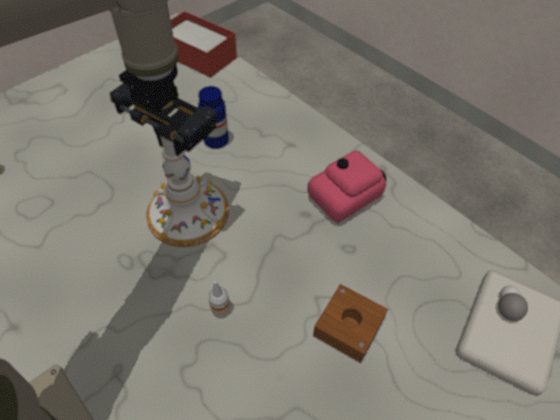

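View pics/wrist_9.png

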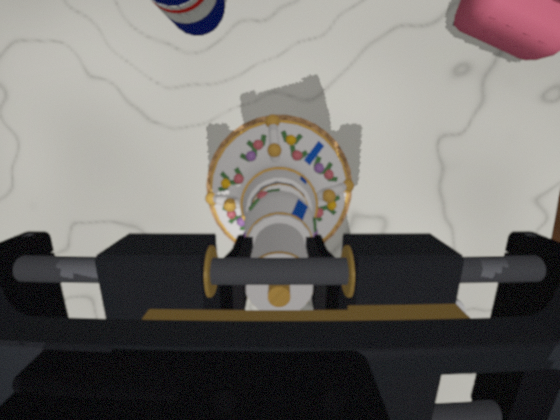

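Emit:
drive_tool(plan=[{"rx":0,"ry":0,"rz":0,"x":-0.0006,"y":0.0002,"z":0.0005,"fingers":0.2},{"rx":0,"ry":0,"rz":0,"x":-0.0006,"y":0.0002,"z":0.001,"fingers":0.2},{"rx":0,"ry":0,"rz":0,"x":-0.0006,"y":0.0002,"z":0.001,"fingers":0.2},{"rx":0,"ry":0,"rz":0,"x":-0.0006,"y":0.0002,"z":0.001,"fingers":0.2}])

```text
time: 15.2
ee_pos: [0.4952, 0.2396, 0.2727]
eef_rot: [0.994, 0.112, 0.001, -0.001]
ft_force: [-0.7, -1.7, 10.3]
width: 0.0311
```

```bash
python3 st.py
```

```text
15.2 [0.4952 0.2396 0.2727] [-0.69 -1.72 10.29] [-0.256  0.562  0.02 ] -1.812 0.03112435288612913
```

Emit:
drive_tool(plan=[{"rx":0,"ry":0,"rz":0,"x":-0.0003,"y":0.0002,"z":0.0004,"fingers":0.2},{"rx":0,"ry":0,"rz":0,"x":-0.0003,"y":0.0002,"z":0.0004,"fingers":0.2},{"rx":0,"ry":0,"rz":0,"x":-0.0003,"y":0.0002,"z":0.0004,"fingers":0.2},{"rx":0,"ry":0,"rz":0,"x":-0.0003,"y":0.0002,"z":0.0004,"fingers":0.2},{"rx":0,"ry":0,"rz":0,"x":-0.0003,"y":0.0002,"z":0.0004,"fingers":0.2},{"rx":0,"ry":0,"rz":0,"x":-0.0003,"y":0.0002,"z":0.0004,"fingers":0.2},{"rx":0,"ry":0,"rz":0,"x":-0.0003,"y":0.0002,"z":0.0004,"fingers":0.2},{"rx":0,"ry":0,"rz":0,"x":-0.0003,"y":0.0002,"z":0.0004,"fingers":0.2}])

```text
time: 16.2
ee_pos: [0.4951, 0.2395, 0.2726]
eef_rot: [0.994, 0.112, 0.001, -0.001]
ft_force: [-1.5, -0.8, 10.8]
width: 0.0311
```

Emit:
drive_tool(plan=[{"rx":0,"ry":0,"rz":0,"x":0,"y":0,"z":0,"fingers":0.2},{"rx":0,"ry":0,"rz":0,"x":0,"y":0,"z":0,"fingers":0.2},{"rx":0,"ry":0,"rz":0,"x":0,"y":0,"z":0,"fingers":0.2},{"rx":0,"ry":0,"rz":0,"x":0,"y":0,"z":0,"fingers":0.2},{"rx":0,"ry":0,"rz":0,"x":0,"y":0,"z":0,"fingers":0.2},{"rx":0,"ry":0,"rz":0,"x":0,"y":0,"z":0,"fingers":0.2},{"rx":0,"ry":0,"rz":0,"x":0,"y":0,"z":0,"fingers":0.2},{"rx":0,"ry":0,"rz":0,"x":0,"y":0,"z":0,"fingers":0.2},{"rx":0,"ry":0,"rz":0,"x":0,"y":0,"z":0,"fingers":0.2},{"rx":0,"ry":0,"rz":0,"x":0,"y":0,"z":0,"fingers":0.2},{"rx":0,"ry":0,"rz":0,"x":0,"y":0,"z":0,"fingers":0.2},{"rx":0,"ry":0,"rz":0,"x":0,"y":0,"z":0,"fingers":0.2}])

```text
time: 17.7
ee_pos: [0.4951, 0.2395, 0.2726]
eef_rot: [0.994, 0.112, 0.001, -0.001]
ft_force: [-0.4, -0.0, 10.2]
width: 0.0311
```

```bash
python3 look.py 10 wrist side top; python3 - <<'E'
import cv2
a=cv2.imread("pics/side_10.png")[125:205,145:225]; b=cv2.imread("pics/wrist_10.png")[90:250,200:360]
cv2.imwrite("pics/f10.png",cv2.hconcat([cv2.resize(a,(400,400),interpolation=2),cv2.resize(b,(400,400),interpolation=2)]))
E
```

```text
{'time': 17.85, 'joint_positions': [-0.9151, 0.1776, 0.4311, 1.7142, -0.0781, 1.2633, -1.812], 'ee_pos': [0.495, 0.2395, 0.2726], 'eef_rot': [0.9937, 0.1125, 0.0014, -0.0009], 'ft_force': [-0.5962, -0.675, 11.1172], 'torque': [-0.1832, 0.4523, 0.086], 'width': 0.031}
x ang 12.913238971196595 z [ 0.0027  0.0021 -1.    ]
```

View pics/f10.png

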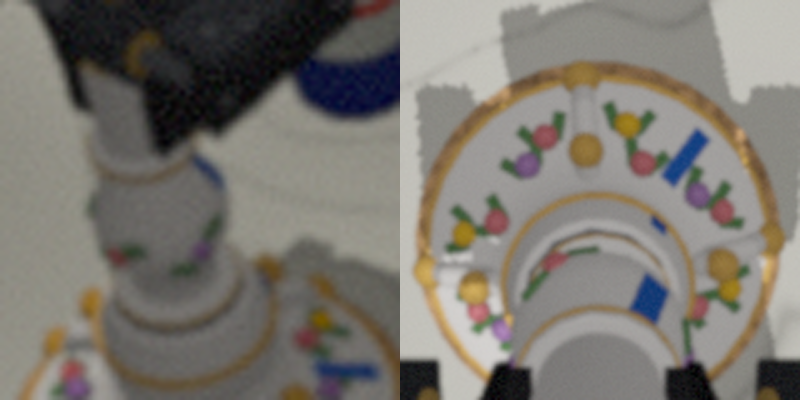

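View pics/top_10.png

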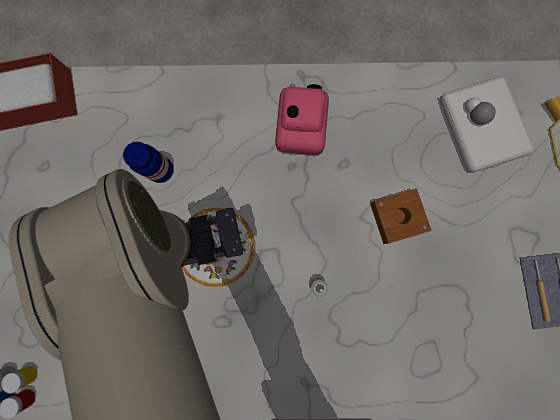

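Emit:
drive_tool(plan=[{"rx":0,"ry":0,"rz":0,"x":0,"y":0,"z":0.0001,"fingers":0.2},{"rx":0,"ry":0,"rz":0,"x":0,"y":0,"z":0.0001,"fingers":0.2},{"rx":0,"ry":0,"rz":0,"x":0,"y":0,"z":0.0001,"fingers":0.2},{"rx":0,"ry":0,"rz":0,"x":0,"y":0,"z":0.0001,"fingers":0.2},{"rx":0,"ry":0,"rz":0,"x":0,"y":0,"z":0.0001,"fingers":0.2},{"rx":0,"ry":0,"rz":0,"x":0,"y":0,"z":0.0001,"fingers":0.2},{"rx":0,"ry":0,"rz":0,"x":0,"y":0,"z":0.0001,"fingers":0.2},{"rx":0,"ry":0,"rz":0,"x":0,"y":0,"z":0.0001,"fingers":0.2},{"rx":0,"ry":0,"rz":0,"x":0,"y":0,"z":0.0001,"fingers":0.2},{"rx":0,"ry":0,"rz":0,"x":0,"y":0,"z":0.0001,"fingers":0.2},{"rx":0,"ry":0,"rz":0,"x":0,"y":0,"z":0.0001,"fingers":0.2},{"rx":0,"ry":0,"rz":0,"x":0,"y":0,"z":0.0001,"fingers":0.2}])

```text
time: 19.35
ee_pos: [0.4951, 0.2395, 0.2725]
eef_rot: [0.994, 0.112, 0.001, -0.001]
ft_force: [-1.0, -0.5, 11.0]
width: 0.0309
```

Emit:
drive_tool(plan=[{"rx":0,"ry":0,"rz":0,"x":0,"y":0,"z":0,"fingers":0.2},{"rx":0,"ry":0,"rz":0,"x":0,"y":0,"z":0,"fingers":0.2},{"rx":0,"ry":0,"rz":0,"x":0,"y":0,"z":0,"fingers":0.2},{"rx":0,"ry":0,"rz":0,"x":0,"y":0,"z":0,"fingers":0.2},{"rx":0,"ry":0,"rz":0,"x":0,"y":0,"z":0,"fingers":0.2},{"rx":0,"ry":0,"rz":0,"x":0,"y":0,"z":0,"fingers":0.2},{"rx":0,"ry":0,"rz":0,"x":0,"y":0,"z":0,"fingers":0.2},{"rx":0,"ry":0,"rz":0,"x":0,"y":0,"z":0,"fingers":0.2},{"rx":0,"ry":0,"rz":0,"x":0,"y":0,"z":0,"fingers":0.2},{"rx":0,"ry":0,"rz":0,"x":0,"y":0,"z":0,"fingers":0.2},{"rx":0,"ry":0,"rz":0,"x":0,"y":0,"z":0,"fingers":0.2},{"rx":0,"ry":0,"rz":0,"x":0,"y":0,"z":0,"fingers":0.2}])

```text
time: 20.85
ee_pos: [0.4951, 0.2395, 0.2725]
eef_rot: [0.994, 0.112, 0.001, -0.001]
ft_force: [-0.8, 0.1, 10.2]
width: 0.0309
```

Emit:
drive_tool(plan=[{"rx":0,"ry":0,"rz":0,"x":0,"y":0,"z":0,"fingers":0.2},{"rx":0,"ry":0,"rz":0,"x":0,"y":0,"z":0,"fingers":0.2},{"rx":0,"ry":0,"rz":0,"x":0,"y":0,"z":0,"fingers":0.2},{"rx":0,"ry":0,"rz":0,"x":0,"y":0,"z":0,"fingers":0.2},{"rx":0,"ry":0,"rz":0,"x":0,"y":0,"z":0,"fingers":0.2},{"rx":0,"ry":0,"rz":0,"x":0,"y":0,"z":0,"fingers":0.2},{"rx":0,"ry":0,"rz":0,"x":0,"y":0,"z":0,"fingers":0.2},{"rx":0,"ry":0,"rz":0,"x":0,"y":0,"z":0,"fingers":0.2},{"rx":0,"ry":0,"rz":0,"x":0,"y":0,"z":0,"fingers":0.2},{"rx":0,"ry":0,"rz":0,"x":0,"y":0,"z":0,"fingers":0.2},{"rx":0,"ry":0,"rz":0,"x":0,"y":0,"z":0,"fingers":0.2},{"rx":0,"ry":0,"rz":0,"x":0,"y":0,"z":0,"fingers":0.2}])

```text
time: 22.35
ee_pos: [0.4951, 0.2395, 0.2725]
eef_rot: [0.994, 0.112, 0.001, -0.001]
ft_force: [-0.9, 0.1, 10.6]
width: 0.0312
```

```bash
python3 st.py
```

```text
22.35 [0.4951 0.2395 0.2725] [-0.91  0.08 10.58] [-0.202  0.413  0.04 ] -1.812 0.03123511805858827
```

```bash
python3 - <<'E'
from bench import workorder,monitor
print(workorder.close_job()); s=monitor.read_state(); print(s["time"],s["ee_pos"],s["ft_force"],s["width"])
E
```

```text
the job is handed in; nothing more can be done
None
the job is handed in; nothing more can be done
```

The lamp column is back in its foot with the key in the keyway. The arm was still gripping and pressing straight down when I handed the job in at 22.35 s.

- **Entry into the hub:** On the first try the stem met the rim of the bore with about 5 N, rising to about 8 N while I felt for the centre. My estimate of the hub's position was about 2 mm off. I backed off, re-centred using the side picture and the force readings, and it then went in freely. No turning search was needed, because the key angle I set from the tape strips was already right.
- **Key:** At 24 mm depth I turned the column about 3° each way and felt no resistance, then set it back to the middle.
- **Press:** I held between about 10 and 11 N for about 7 s, with the last reading at 10.6 N. With the column's weight the ring carries about 14 N, which works out to about 3.1 mm of squeeze, and the tool height agrees. The pictures show the flange down on the ring and the tape strips lined up.
- **Left over:** A small side moment of about 0.4 Nm and a tool tilt of about 0.2° remained at the end.
- **Bystanders:** In the last pictures the glue bottle, spray can and micromotor stand where they were. The pictures were from about 4.5 s before hand-in, and after them the arm only held its pose.

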